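# Lock the bottle holder onto its stand and load the feed bottle

## Task

Set up the feed bottle stand. Thread the blue bottle holder's square sleeve onto the stand's post, its lock hole on the same side as the brass spring button, set it down on the button and let go; take it again low down, press the button in flush and slide the sleeve down over it until the button springs right out through the hole. Once the holder is locked and your hand is off it, stand the capped bottle upright in the holder's cup and let go, leaving the other things on the bench where they are.

Things in the scene. Friction and masses are not known exactly. Their poses are not given: they have to be found in the camera images.
- stand: Fixed stand: grey base plate 150x84x8 (x -45 to 105) and a 22 mm square polished post, straight to 135 mm above the bench, then a black cap tapering to 11 mm square at 142. Foot block 36 mm square up to 18 mm. Origin: on the post's axis at bench height; z up; the brass button is on the post's -y face; the locked holder's cup lies toward +x.
- stand_lock (a point): Point on the post's axis level with the button's axis, 105 mm above the bench; same axes as the stand.
- button_tip (a point): Outer end of the brass button, a greased pin of 11 mm diameter with a 45 degree cone tip, the outer 4.5 mm of it. At rest it stands 11.2 mm out of the post's face, so it stops a sleeve from above (7.2 mm proud of the sleeve's outer face). Pressed level with the sleeve's outer face, the cone lets the sleeve's chamfered mouth ride over it and push it in fully.
- button (a joint): Travel of the button into the post in m: 0 out, 0.0072 tip level with the sleeve's outer face, about 0.0104 held in under the sleeve, stop 0.0115. Spring 3.5 N at 0, 6.5 N fully in. Back near 0 when it has popped through the lock hole and nothing covers it.
- holder: Loose blue holder, 0.16 to 0.26 kg: square sleeve, 30 mm outside, 23.6 bore, 48 tall, open at both ends, and a round cup on a low arm; stands upright on the bench. Origin: on the sleeve's axis at its lower end (mouth), level with the cup's underside; z up along the sleeve; cup toward +x (arm 26 wide, 16 high, 30 at the sleeve). Lock hole in the -y face. Locked: origin 88 mm above the bench.
- holder_hole (a point): Point on the sleeve's axis level with the lock hole (diameter 13 mm, in the -y face), 17 mm above the mouth; same axes as the holder. It meets stand_lock when locked. With the mouth resting on the button it is about 22 mm above stand_lock.
- holder_cup (a point): Centre of the cup's floor inside, 78 mm from the sleeve's axis along the holder's x, 3 mm above its underside. The cup is 69 mm wide inside, 75 at its flared rim, outside 81, and 26 mm high. With 0.8 mm play on the post the cup may sag a few degrees.
- bottle: Loose clear bottle with a blue and white label, upright on a 3 mm mat, 64 mm diameter, 182 tall, 0.08 to 0.17 kg. Origin: centre of its underside, z up. The ribbed white screw cap, tight, 30 mm diameter from 152 to 182 mm up, can be gripped from above.
- column_r: Fixed tall filter column on three legs between the bottle and the stand; keep the arm clear of it, going round its front. Origin on its axis, at the mat. Its white round head is 200 mm across (allow a square of that width) and spans 0.32 to 0.41 m above the bench, wing nuts included.
- beaker: Bystander: low glass beaker, 63 mm diameter, 70 high; origin under its centre.
- timer: Bystander: white bench timer lying flat, 52x72x14; origin under its centre.
- white_jar: Bystander: small white bottle with a ribbed cap, 40 mm diameter, 82 high; origin under its centre.
- tape: Bystander: roll of red tape lying flat, 71 mm diameter, 20 high; origin under its centre.

How it is judged:
By the outcome, as a careful person would: the job done as asked, in the order asked, and still so for the second after the job is handed in, with the robot touching nothing.
It also fails if it takes over 59 s, if anything falls off the work surface, if the arm or the gripper's body presses on something with over 40 N, if the wrist force passes 120 N, or if a joint passes its speed limit or range.

## Robot

A 6-joint arm with a two-finger parallel gripper is mounted at the origin on a cart in front of the work surface, level with it; the furniture and walls round the work are solid. World frame = base frame: x ahead of the robot, y to its left, z up, the work surface at z = 0. Lengths are in mm, angles in rad, forces in N, time in s.
With the tool pointing down it reaches from about 350 to 975 mm from the base axis. Payload 7.1 kg.
Tool frame: the origin (TCP) lies between the finger pads; the fingertips stand 14 mm ahead of it and the grasp point (between the pads) lies 5 mm behind it; z points along the fingers, y is the line along which they close (so a half turn about z gives the same grasp; the last joint's range is limited). The gripper opens to 88 mm and grips with 3 to 60 N. Pads are 20 mm wide; open, the fingers measure 115 mm over their backs; the gripper's body (75 mm by 178 mm) begins 61 mm behind the grasp point.
Start: joints at [-1.214, 0.423, 1.63, -0, 1.089, -0.019], TCP at [229.402, -581.36, 201.375] pointing down, gripper open.
Joint ranges: [-3, 3], [-0.9, 2.11], [0.09, 2.58], [-1.31, 4.45], [0.11, 2.69], [-2.54, 2.54]. Speed limits (rad/s): [2.39, 2.39, 3.01, 3.14, 3.14, 3.14].

## Interface

Orientations are given as a rotation vector (axis times angle).
In Python, from workcell import ctrl gives the robot as it stands. The module is installed in compiled form; this text tells all that it offers.
- The arm moves only by the tool servo_tool, never from a script. Its argument "plan" is a list of rows, each a list of 3 entries, a list of its own where there are three numbers: the closure, from 0 (fully open) to 1 (shut), then the shift along the world's x, y, z in mm, then the turn about the world's z in degrees. In form: [[hand, [x, y, z], yaw], ...]. A call has 1 to 10 rows; each row is the pose to reach, as a shift and turn from the pose commanded when the call began; what a row does not reach only later rows make up. A row lasts 1/12 s, in which the tool goes at most 41.7 mm and 7.16 degrees, less where a joint would pass 70% of its speed; a pose out of reach is approached as far as the arm can. A call with a gripper value outside its range is refused whole. The fingers move at their own pace and stop on an object; the grip force is fixed at half the most. Time passes only in rows, so rows that repeat a pose let the fingers close. It gives the time, the measured TCP pose, the force, the opening and the grip force at its end, in the units of the state.
- ctrl.get_obs(): the state, without advancing time (a new reading comes with each control period).
- ctrl.get_image(name): name is "scene" or "top" or "wrist"; returns the picture (480x640x3 uint8, blue, green, red); there is no depth.
- ctrl.camera_info(name): a dict with "fovy" (degrees; the focal length in pixels is half the picture's height over the tangent of half this angle, whatever the lens; pixels are square), "cx", "cy" (the principal point, pixels), "k1" (the pictures are not rectified: a ray, as slopes to the right and down, at radius r is drawn at 1 + k1 r^2 times it, then the intrinsics apply), "rvec" (rotation vector, rad) and "tvec" (3), from world to camera coordinates, as OpenCV has them; the wrist camera has in their place "T_tool_cam" (4x4, takes a point from camera to tool coordinates, whose origin is the TCP and whose axes are the flange's). Camera axes: x right, y down, z forward; pixel columns grow to the right and rows downward; lengths in mm; the calibration is good to about 2 mm. A picture is of the moment at which its call begins: read the wrist's pose just before it. camera_info takes no time and is no camera call.
- ctrl.close_job(): hands the job in; it is judged then, once.
The state is a dict: "t": time; "qpos": joint angles; "qvel": joint speeds; "joint_torque": joint torques, N m; "ee_pos": TCP position; "orientation": TCP orientation; "ft_force": force on the tool from outside, world axes, zero at the start; "moment": the same for the moment, N m; "width": finger opening in mm; "grasp_force": force on a finger pad.
Only numpy, scipy, OpenCV 4.12 (cv2) and the standard library are available. Lean on these libraries where they do the work, as an engineer would, in place of code of your own. Each camera call takes 0.05 s, during which the arm holds its last target. There are 200 camera calls.

## Working session

There is one attempt and no reset: what is moved stays moved. The work goes in short steps, Python scripts to look and compute and a tool call to move; the robot and the scene stay as the last step left them, time stands still between calls to the robot, and variables do not carry over. Pictures are saved under pics/ and viewed, at most 10 in all, crops included, and the job is handed in when it is done.

Besides the shell and the picture viewer there is one more tool, called as name(argument=value, ...) on one line, values as JSON. servo_tool: Moves the arm, as the interface text tells. Its arguments: {"type":"object","properties":{"plan":{"type":"array"}},"required":["plan"]}

```bash
mkdir -p pics
cat > h.py <<'E'
from workcell import ctrl
import numpy as np, cv2
def cam(n):
    i=ctrl.camera_info(n); f=240/np.tan(np.radians(i["fovy"])/2)
    K=np.array([[f,0,i["cx"]],[0,f,i["cy"]],[0,0,1.]]); D=np.array([i["k1"],0,0,0,0.])
    if "rvec" in i:
        R=cv2.Rodrigues(np.array(i["rvec"],float))[0]; t=np.array(i["tvec"],float).ravel()
    else:
        o=ctrl.get_obs(); T=np.eye(4); T[:3,:3]=cv2.Rodrigues(np.array(o["orientation"],float))[0]; T[:3,3]=o["ee_pos"]
        W=np.linalg.inv(T@np.array(i["T_tool_cam"])); R=W[:3,:3]; t=W[:3,3]
    return K,D,R,t
# forward distort model: drawn = ray*(1+k1 r^2) = OpenCV's k1
def proj(c,P):
    K,D,R,t=c; return cv2.projectPoints(np.array(P,float).reshape(-1,1,3),cv2.Rodrigues(R)[0],t,K,D)[0].reshape(-1,2)
def ray(c,uv):
    K,D,R,t=c; n=cv2.undistortPoints(np.array(uv,float).reshape(-1,1,2),K,D).reshape(-1,2)
    d=np.c_[n,np.ones(len(n))]@R; return -R.T@t,d
def onz(c,uv,z):
    o,d=ray(c,uv); return o+d*((z-o[2])/d[:,2])[:,None]
E
python3 - <<'E'
from h import *
for n in("scene","top","wrist"):
    c=cam(n); print(n,c[0][0,0],(-c[2].T@c[3]).round(),c[2][2].round(2),c[1][0])
    cv2.imwrite(f"pics/{n}0.png",ctrl.get_image(n))
print(ctrl.get_obs())
E
```

```text
scene 485.14094745335643 [-58. 357. 888.] [ 0.55 -0.46 -0.7 ] -0.10198473861561208
top 539.1127088825102 [ 370. -170. 1205.] [ 0.16 -0.   -0.99] 0.0260418096705066
wrist 397.8026702490513 [ 293. -556.  385.] [-0.24 -0.09 -0.97] -0.04718016581765014
{'t': 0.15, 'qpos': array([-1.21401593e+00,  4.23670952e-01,  1.63048132e+00, -2.07096716e-05,
        1.08862653e+00, -1.90143199e-02]), 'qvel': array([-6.35403020e-05, -1.57370065e-03, -2.87294213e-03,  1.62943377e-03,
       -8.16331091e-04,  4.84301911e-04]), 'joint_torque': array([ 1.15861345e-03, -5.44981885e+01, -2.73922098e+01,  6.44352660e-02,
        2.03915621e-02, -7.32365106e-05]), 'ee_pos': array([ 229.23454043, -580.95773012,  200.78978649]), 'orientation': array([-3.08514951e+00, -5.86626637e-01,  3.41443179e-04]), 'ft_force': array([ 0.43143684, -0.35964026, -0.25408665]), 'moment': array([-0.01090323, -0.04496888, -0.01536126]), 'grasp_force': 0.0, 'width': 88.02483592304104}
```

View pics/scene0.png

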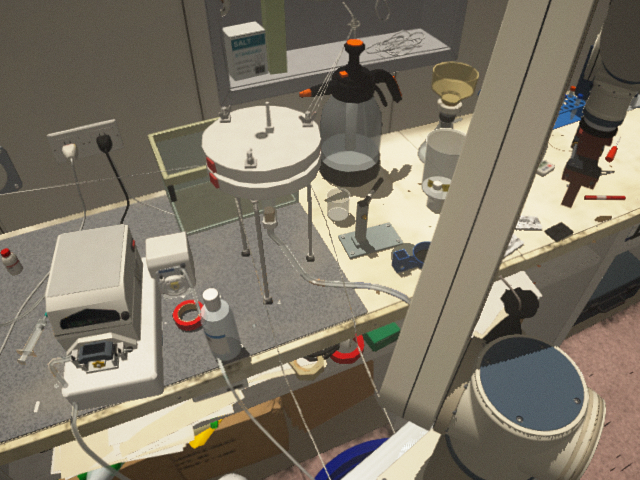

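View pics/top0.png

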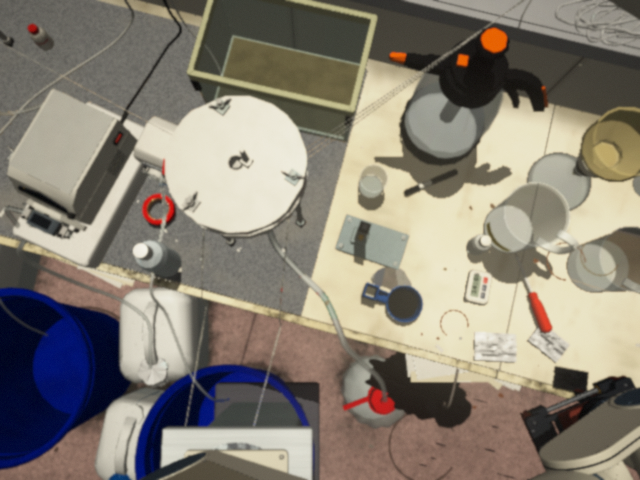

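The scene view shows the bottle left of the column at (220,325), the stand at (368,225) and the holder at (405,258). The top view shows the post near (362,240), the holder's sleeve near (375,293), its cup near (404,303) and the bottle cap near (146,252). I'll crop for detail.

Run:
```python
from h import *
a=cv2.imread("pics/top0.png")[200:335,325:445]; b=cv2.imread("pics/scene0.png")[170:290,325:445]
im=np.zeros((580,800,3),np.uint8)
a=cv2.resize(a,None,fx=4,fy=4,interpolation=cv2.INTER_CUBIC)[:580,:400];
a=cv2.resize(cv2.imread("pics/top0.png")[200:330,325:425],None,fx=4,fy=4,interpolation=cv2.INTER_CUBIC)
b=cv2.resize(cv2.imread("pics/scene0.png")[170:290,335:435],None,fx=4,fy=4,interpolation=cv2.INTER_CUBIC)
im[:520,:400]=a; im[:480,400:]=b
cv2.imwrite("pics/crop0.png",im)
c=cam("top")
print(onz(c,[[362,225],[359,264]],142), onz(c,[[344,216],[411,241],[402,272],[336,247]],8), onz(c,[[404,303]],26),onz(c,[[146,248]],185))
```

```text
[[ 565.41839036 -260.35470541  142.        ]
 [ 486.85660603 -253.40006857  142.        ]] [[ 610.72952768 -231.31439132    8.        ]
 [ 553.5822894  -381.30815499    8.        ]
 [ 483.79417104 -359.37708787    8.        ]
 [ 539.84683962 -212.84525712    8.        ]] [[ 414.66434907 -359.14270117   26.        ]] [[512.62995139 155.66592555 185.        ]]
```

View pics/crop0.png

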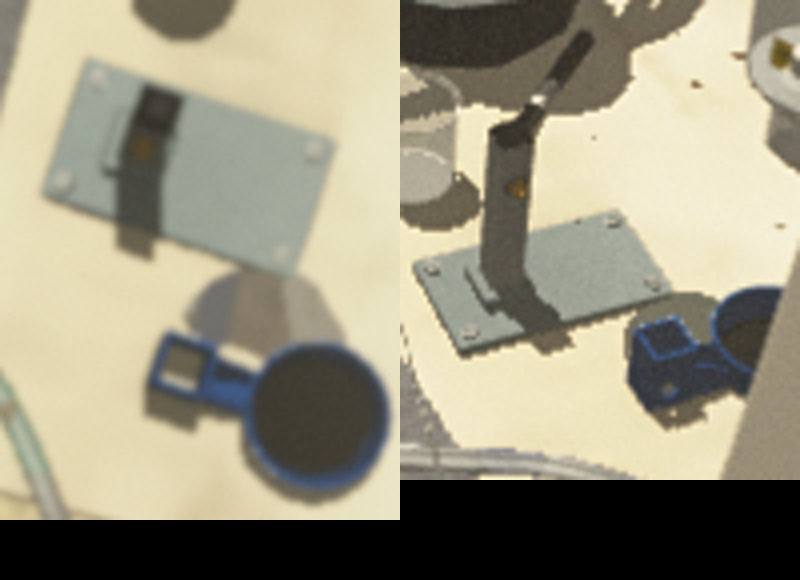

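View pics/wrist0.png

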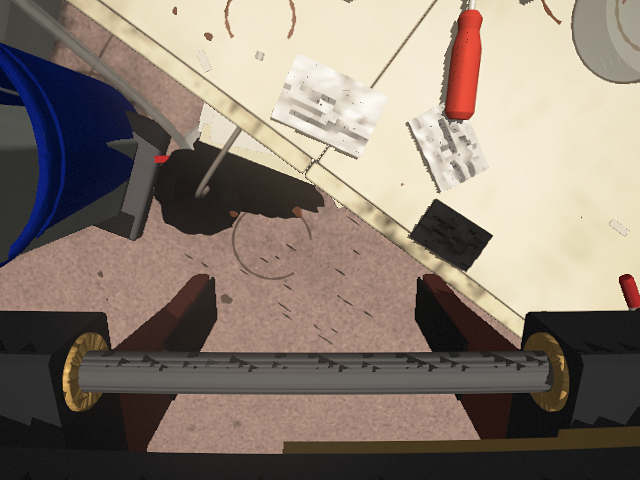

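The crop shows the post cap at (163,106), plate corners, and the brass button on the face toward the robot. The holder's sleeve top is centred at about (184,364) and the cup rim at (318,415), with the lock hole also facing the robot side. Now I'll estimate poses.

Run:
```python
from h import *
from scipy.optimize import least_squares as ls
ct,cs=cam("top"),cam("scene")
T=lambda L:np.array(L)/4+[324.6,199.6]
S=lambda L:np.array(L)/4+[334.6,169.6]
def place(p,M):
    a=p[2];R=np.array([[np.cos(a),-np.sin(a),0],[np.sin(a),np.cos(a),0],[0,0,1]]);return np.array(M,float)@R.T+[p[0],p[1],0]
pl=[[-45,42,8],[105,42,8],[105,-42,8],[-45,-42,8]]
tp=pl+[[0,0,142]]
ut=T([[85,58],[335,143],[290,276],[42,197],[163,106]]); us=S([[14,265],[216,210],[275,293],[60,355]])
f=lambda p:np.r_[(proj(ct,place(p,tp))-ut).ravel(),(proj(cs,place(p,pl))-us).ravel()]
r=ls(f,[560,-260,-1.93]);print("stand",r.x.round(2),np.degrees(r.x[2]),f(r.x).round(1))
hm=[[0,0,48],[78,0,26]]; uh=T([[184,364],[318,415]])
g=lambda p:(proj(ct,place(p,hm))-uh).ravel()
r=ls(g,[430,-290,-1.93]);print("holder",r.x.round(2),np.degrees(r.x[2]),g(r.x).round(1))
print("col", onz(ct,[[165,165],[308,165],[237,97],[237,233]],370))
print("bottle top",onz(ct,[[144.5,250]],185),"scene",onz(cs,[[210,296]],185))
```

```text
stand [ 560.88 -264.49   -1.89] -108.44214419764143 [-0.2  0.1  0.7 -0.5  1.   1.6 -1.   0.2 -1.3  1.1 -1.2 -1.1  0.4 -1.
  0.  -0.8 -0.2 -1.3]
holder [ 439.92 -285.33   -1.91] -109.36922608732428 [ 0.2  0.1 -0.2 -0.1]
col [[ 620.83398589   73.22357535  370.        ]
 [ 621.26158954 -155.52196112  370.        ]
 [ 736.02148651  -39.12212999  370.        ]
 [ 510.6034808   -44.38950496  370.        ]]
bottle top [[508.78510398 158.30753729 185.        ]] scene [[502.4309896  169.48819046 185.        ]]
```

servo_tool(plan=[[0,[26,37,0],6],[0,[52,74,0],12],[0,[78,111,0],18],[0,[104,148,0],24],[0,[130,185,0],30],[0,[156,222,0],36],[0,[182,259,0],42],[0,[210,296,0],49],[0,[210,296,0],49],[0,[210,296,0],49]])

```text
t: 0.98
ee_pos: [441.7, -281.5, 201.3]
orientation: [-2.56, -1.819, -0.002]
ft_force: [-0.4, 0.2, 0.2]
width: 87.9
grasp_force: 0.0
```

Run:
```python
from h import *
o=ctrl.get_obs();print(o["t"],o["ee_pos"],o["orientation"],o["qpos"].round(3),o["ft_force"])
np.save("w1.npy",np.r_[o["ee_pos"],o["orientation"]])
cv2.imwrite("pics/w1.png",ctrl.get_image("wrist"))
```

```text
0.9833 [ 441.74677124 -281.46039271  201.3400282 ] [-2.56049723e+00 -1.81937430e+00 -1.74979585e-03] [-5.910e-01  2.750e-01  1.852e+00  1.000e-03  1.014e+00 -2.560e-01] [-0.35501123  0.19895819  0.17052142]
```

View pics/w1.png

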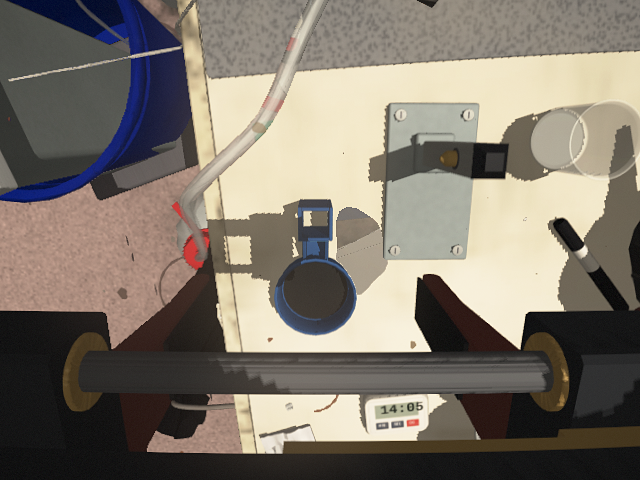

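The wrist view shows the plate at (384–478,103–258), post cap at (495,160), sleeve at (315,218) and cup at (316,297). I'll zoom on both.

Run:
```python
import cv2,numpy as np
im=cv2.imread("pics/w1.png")
a=cv2.resize(im[190:340,265:365],None,fx=4,fy=4,interpolation=cv2.INTER_CUBIC)
b=cv2.resize(im[130:280,415:515],None,fx=4,fy=4,interpolation=cv2.INTER_CUBIC)
b=cv2.resize(im[120:195,465:515],None,fx=8,fy=8,interpolation=cv2.INTER_CUBIC)
b=np.clip(b.astype(float)*1.8,0,255).astype(np.uint8)
cv2.imwrite("pics/crop1.png",np.hstack([a,b]))
```

```text
(no output)
```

View pics/crop1.png

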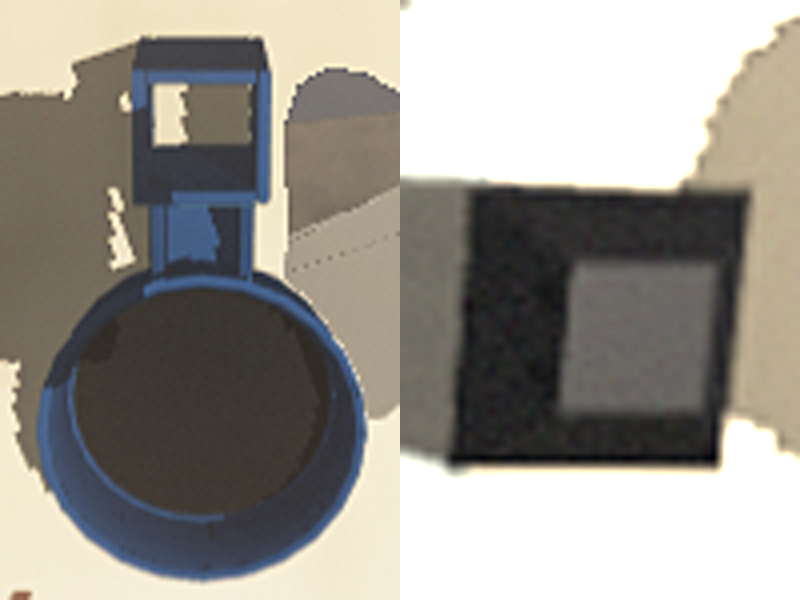

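The crop shows sleeve top corners at (133,68)–(271,203), the cup rim circle centred at about (203,424), and the cap's top square at (560–717,262–411).

```bash
cat >> h.py <<'E'
from scipy.optimize import least_squares as ls
def place(p,M):
    a=p[2];R=np.array([[np.cos(a),-np.sin(a),0],[np.sin(a),np.cos(a),0],[0,0,1]]);return np.array(M,float)@R.T+[p[0],p[1],0]
def fit(c,M,u,p0):
    f=lambda p:(proj(c,place(p,M))-u).ravel(); r=ls(f,p0); return r.x,f(r.x).round(1)
E
python3 - <<'E'
from h import *
c=cam("wrist"); o=ctrl.get_obs(); print(o["ee_pos"]-np.load("w1.npy")[:3])
B=lambda L:np.array(L)/8+[464.56,119.56]
A=lambda L:np.array(L)/4+[264.6,189.6]
us=np.vstack([B([[173,262],[160,408],[317,263],[307,411],[70,190],[55,462],[347,190],[318,464]]),[[390,103],[384,258],[478,104],[467,258]]])
Ms=[[s*x,s*y,z] for s,z in((5.5,142),(11,135)) for x,y in((-1,-1),(1,-1),(-1,1),(1,1))]+[[-45,-42,8],[105,-42,8],[-45,42,8],[105,42,8]]
s,e=fit(c,Ms,us,[560,-264,-1.9]); print("stand",s.round(2),np.degrees(s[2]),e)
s,e=fit(c,Ms[:8],us[:8],[560,-264,-1.9]); print("stand",s.round(2),np.degrees(s[2]),e)
uh=A([[133,68],[133,203],[271,68],[271,203],[203,424]])
Mh=[[-15,-15,48],[15,-15,48],[-15,15,48],[15,15,48],[78,0,26]]
h,e=fit(c,Mh,uh,[440,-285,-1.9]); print("holder",h.round(2),np.degrees(h[2]),e)
R=cv2.Rodrigues(np.array(o["orientation"]))[0]; print("tool y angle",np.degrees(np.arctan2(R[1,1],R[0,1])),o["ee_pos"])
# check with top view
ct=cam("top"); print(proj(ct,place(s,[[0,0,142]])),proj(ct,place(h,[[0,0,48],[78,0,26]])))
E
```

```text
[-1.13126101 -1.76589955 -0.04158166]
stand [ 560.   -268.41   -1.9 ] -108.70739029207661 [-0.   0.  -0.   0.1 -0.2 -0.1 -0.7 -0.3  0.2 -0.5 -0.8  1.2  0.5 -0.5
  0.5  0.8 -1.3 -1.3 -0.4  2.   2.6 -2.3  0.2  1.1]
stand [ 560.06 -268.38   -1.89] -108.54923784075098 [ 0.  -0.   0.1  0.1 -0.1 -0.2 -0.6 -0.4  0.2 -0.6 -0.7  1.2  0.5 -0.7
  0.7  0.7]
holder [ 437.51 -288.39   -1.91] -109.18706164686273 [-0.3 -0.3  0.2 -0.2  0.2 -0.3 -0.1 -0.3 -0.   1.4]
tool y angle -19.23046346697839 [ 440.61551023 -283.22629226  201.29844654]
[[366.03958054 227.63393927]] [[372.24228881 291.79573833]
 [405.37731678 304.29705892]]
```

servo_tool(plan=[[0,[0,-1,-30],0],[0,[0,-1,-65],0],[0,[0,-1,-100],0],[0,[0,-1,-135],0],[0,[0,-1,-160],0],[0,[0,-1,-176],0],[0,[0,-1,-176],0],[1,[0,-1,-176],0],[1,[0,-1,-176],0],[1,[0,-1,-176],0]])

```text
t: 1.87
ee_pos: [440.2, -287.3, 26.8]
orientation: [2.564, 1.812, 0.001]
ft_force: [0.3, 0.0, -0.3]
width: 71.2
grasp_force: 0.0
```

servo_tool(plan=[[1,[0,0,0],0],[1,[0,0,0],0],[1,[0,0,0],0],[1,[0,0,0],0]])

```text
t: 2.2
ee_pos: [439.7, -286.5, 25.9]
orientation: [2.564, 1.814, 0.0]
ft_force: [0.9, -0.1, 0.2]
width: 44.8
grasp_force: 0.0
```

servo_tool(plan=[[1,[0,0,0],0],[1,[0,0,0],0],[1,[0,0,0],0],[1,[0,0,0],0],[1,[0,0,10],0],[1,[0,0,40],0],[1,[0,0,80],0],[1,[0,0,120],0],[1,[0,0,160],0],[1,[0,0,165],0]])

```text
t: 3.03
ee_pos: [442.4, -288.4, 197.5]
orientation: [2.557, 1.808, 0.006]
ft_force: [1.0, -0.6, -1.6]
width: 28.8
grasp_force: 30.0
```

servo_tool(plan=[[1,[0,0,0],0],[1,[0,0,0],0],[1,[0,0,0],0]])

```text
t: 3.28
ee_pos: [438.1, -285.4, 188.6]
orientation: [-2.562, -1.812, 0.002]
ft_force: [-1.0, -0.2, -2.0]
width: 28.5
grasp_force: 30.0
```

Run:
```python
from h import *
o=ctrl.get_obs();print(o["ee_pos"],o["moment"])
c=cam("wrist"); im=ctrl.get_image("wrist"); cv2.imwrite("pics/w2.png",im)
print(proj(c,place([439,-286,-1.9057],[[0,0,213],[78,0,191]])))
```

```text
[ 438.06075153 -285.42789271  188.63300905] [ 0.04558615 -0.09680753 -0.04730209]
[[319.61785805 299.0965359 ]
 [319.80870889 416.50661304]]
```

View pics/w2.png

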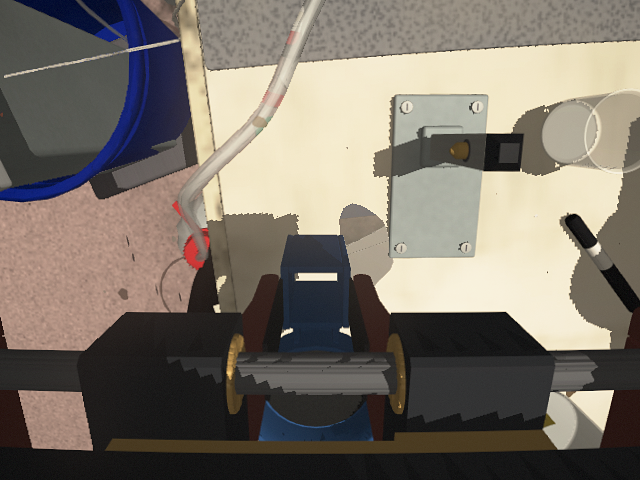

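Run:
```python
from h import *
o=ctrl.get_obs();print(o["ee_pos"],o["width"])
c=cam("wrist"); im=cv2.imread("pics/w2.png")
b=(im[...,0].astype(int)>im[...,2]+25)&(im[...,0].astype(int)>im[...,1]+8)
for y in range(228,292,4):
    x=np.where(b[y,260:380])[0]+260; print(y,(x.min(),x.max(),len(x)) if len(x) else None,end=" ")
print()
g=cv2.cvtColor(im,cv2.COLOR_BGR2GRAY); print(g[230:300,330], g[276,280:355])
p=[438.6,-286.2,-1.9057]; z=o["ee_pos"][2]-25.9
for s in(0,.05,.1): # pitch cup down about y through grasp point 30 up
    M=[]
    for x,y,zz in [(-15,-15,0),(-15,15,0),(-15,-15,48),(-15,15,48),(-11.8,-11.8,48),(-11.8,11.8,48)]:
        q=zz-30; M.append([x*np.cos(s)+q*np.sin(s),y,z+30+q*np.cos(s)-x*np.sin(s)])
    print(s,proj(c,place(p,M)).round(1).tolist())
```

```text
[ 438.07289151 -285.43884036  188.38630999] 28.70388908797996
228 None 232 None 236 None 240 None 244 (np.int64(344), np.int64(344), 1) 248 None 252 (np.int64(346), np.int64(346), 1) 256 None 260 None 264 None 268 None 272 None 276 (np.int64(336), np.int64(336), 1) 280 None 284 None 288 None 
[231 232 233 236 195  54  63  62  64  63  63  61  63  62  61  60  60  61
  59  59  59  60  59  57  51  52  52  53  49  51  52  51  51  52  47  46
  49  53  52  49  52  46  74 212 241 237 237 237 238 241 196  30  45  46
  43  43  45  42  42  43  41  43  42  39  42  41  41  41  43  40] [ 91  47  45  48  47  47  45  48  45  42  41  40  47  43  70 113 108 103
  90 244 238 237 237 236 237 237 236 237 236 236 237 237 237 237 237 236
 237 237 236 237 237 236 237 236 237 237 236 236 236 236 237 237 237 237
 236 239 248  81  41  45  47  45  46  48  51  53  51  50  52  49  92 169
 168  85  37]
0 [[290.9, 237.4], [345.9, 237.2], [283.7, 265.3], [353.7, 265.0], [291.3, 272.3], [346.2, 272.1]]
0.05 [[290.7, 235.1], [346.1, 234.9], [283.6, 267.9], [353.9, 267.6], [291.3, 274.8], [346.2, 274.6]]
0.1 [[290.5, 232.9], [346.2, 232.7], [283.5, 270.5], [353.9, 270.2], [291.2, 277.3], [346.3, 277.0]]
```

servo_tool(plan=[[1,[25,4,0],0],[1,[50,8,0],0],[1,[75,11,0],0],[1,[100,15,0],0],[1,[115,17,0],1],[1,[123,19,0],1],[1,[123,19,0],1],[1,[123,19,0],1],[1,[123,19,0],1],[1,[123,19,0],1]])

```text
t: 4.17
ee_pos: [561.1, -267.5, 190.0]
orientation: [-2.549, -1.834, 0.001]
ft_force: [0.7, 0.3, -1.8]
width: 28.7
grasp_force: 30.0
```

Run:
```python
from h import *
c=cam("wrist"); o=ctrl.get_obs();print(o["t"],o["ee_pos"],o["orientation"],o["ft_force"],o["qvel"].max())
im=ctrl.get_image("wrist"); 
z=o["ee_pos"][2]-25.9; e=o["ee_pos"]
print("mouth z",z)
print("sleeve mouth -x edge",proj(c,place([e[0],e[1],-1.895],[[-15,-15,z],[-15,15,z]])).round(1).tolist())
for d in([561.2,-266.6],[561,-265.5]):print("post",proj(c,place([*d,-1.895],[[-11,-11,135],[-11,11,135],[-11,-11,60],[-11,11,60]])).round(1).tolist())
a=cv2.resize(im[130:280,230:410],None,fx=4,fy=4,interpolation=cv2.INTER_CUBIC)
cv2.imwrite("pics/w3.png",np.clip(a*1.5,0,255).astype(np.uint8)); cv2.imwrite("pics/w3full.png",im)
cv2.imwrite("pics/t3.png",ctrl.get_image("top"));cv2.imwrite("pics/s3.png",ctrl.get_image("scene"))
```

```text
4.1667 [ 561.14061941 -267.4789731   190.0109587 ] [-2.54911358e+00 -1.83443143e+00  1.09787649e-03] [ 0.72563175  0.3060563  -1.83391357] 0.002606212641513355
mouth z 164.1109586969861
sleeve mouth -x edge [[289.5, 236.3], [344.6, 236.3]]
post [[298.8, 229.6], [334.4, 229.6], [302.8, 207.9], [330.3, 207.9]]
post [[297.9, 228.0], [333.6, 228.0], [302.1, 206.7], [329.6, 206.7]]
```

View pics/w3.png

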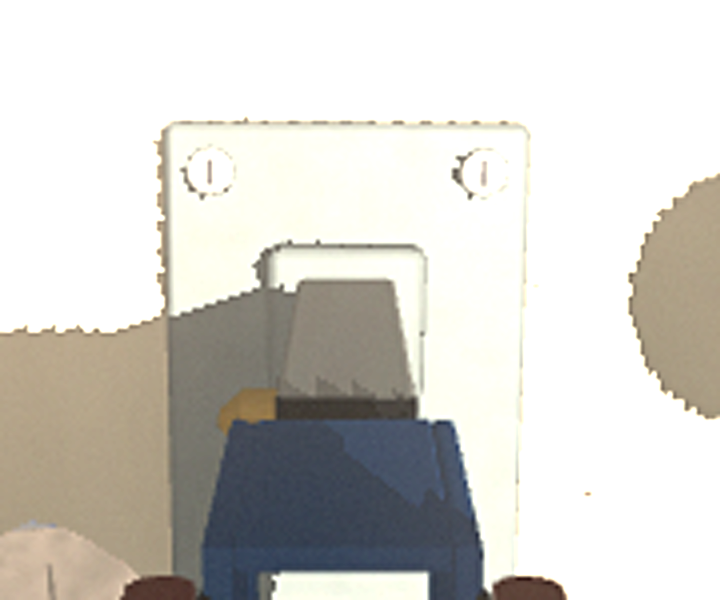

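The crop shows the mouth edge at crop (232–455,420) lying squarely above the cap (275–417,400), with the brass button to the left at (245,408). The sleeve is within about 0.5 mm, so I'll lower it.

servo_tool(plan=[[1,[0.4,0,-6],0],[1,[0.4,0,-12],0],[1,[0.4,0,-18],0],[1,[0.4,0,-24],0],[1,[0.4,0,-30],0],[1,[0.4,0,-36],0],[1,[0.4,0,-36],0]])

```text
t: 4.9
ee_pos: [561.9, -267.0, 152.6]
orientation: [-2.547, -1.835, 0.002]
ft_force: [-1.0, 0.0, -2.7]
width: 28.9
grasp_force: 30.0
```

servo_tool(plan=[[1,[0,0,-5],0],[1,[0,0,-10],0],[1,[0,0,-13],0],[1,[0,0,-15],0],[1,[0,0,-16],0],[1,[0,0,-17],0],[1,[0,0,-17],0]])

```text
t: 5.48
ee_pos: [562.5, -267.2, 137.1]
orientation: [-2.549, -1.836, 0.001]
ft_force: [-2.2, 0.4, -3.2]
width: 28.9
grasp_force: 30.0
```

servo_tool(plan=[[1,[-0.5,0,-0.7],0],[1,[-0.5,0,-1.4],0],[1,[-0.5,0,-1.4],0],[1,[-0.5,0,-1.4],0]])

```text
t: 5.82
ee_pos: [562.4, -267.4, 136.0]
orientation: [2.549, 1.836, 0.0]
ft_force: [-1.4, 0.3, -2.9]
width: 28.4
grasp_force: 30.0
```

servo_tool(plan=[[1,[-0.5,0,-0.7],0],[1,[-0.5,0,-1.4],0],[1,[-0.5,0,-1.4],0],[1,[-0.5,0,-1.4],0]])

```text
t: 6.15
ee_pos: [562.3, -267.6, 134.9]
orientation: [2.548, 1.836, 0.001]
ft_force: [-1.3, 0.8, 0.4]
width: 28.4
grasp_force: 30.0
```

servo_tool(plan=[[0.3,[0,0,0],0],[0.3,[0,0,0],0],[0.3,[0,0,0],0],[0.3,[0,0,0],0],[0.3,[0,0,0],0],[0.3,[0,0,0],0],[0.3,[0,0,0],0]])

```text
t: 6.73
ee_pos: [561.9, -267.4, 134.6]
orientation: [2.549, 1.836, 0.0]
ft_force: [-0.3, -0.1, 0.1]
width: 61.0
grasp_force: 0.0
```

Run:
```python
from h import *
c=cam("wrist"); o=ctrl.get_obs();print(o["t"],o["ee_pos"],o["width"],o["ft_force"])
im=ctrl.get_image("wrist"); cv2.imwrite("pics/w4f.png",im)
a=cv2.resize(im[150:350,220:420],None,fx=2.9,fy=2.9,interpolation=cv2.INTER_CUBIC)
cv2.imwrite("pics/w4.png",np.clip(a*1.5,0,255).astype(np.uint8))
for z in (108,109,110,111,112): print(z,proj(c,place([561.2,-266.6,-1.895],[[-15,-15,z],[-15,15,z],[-15,-15,z+48],[-15,15,z+48]])).round(1).tolist())
```

```text
6.7333 [ 561.85511878 -267.36735239  134.59112423] 61.018953202735055 [-0.27126747 -0.10655008  0.13269342]
108 [[288.0, 235.0], [342.9, 235.1], [280.4, 262.3], [350.3, 262.4]]
109 [[287.8, 235.5], [343.1, 235.5], [280.2, 263.1], [350.5, 263.1]]
110 [[287.7, 235.9], [343.2, 236.0], [280.0, 263.8], [350.7, 263.9]]
111 [[287.6, 236.4], [343.3, 236.5], [279.8, 264.5], [350.9, 264.6]]
112 [[287.5, 236.9], [343.4, 236.9], [279.6, 265.3], [351.1, 265.4]]
```

View pics/w4.png

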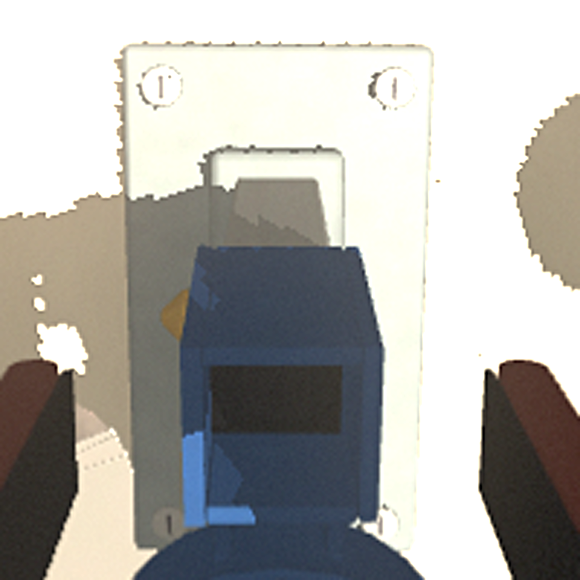

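The view shows the holder resting upright on the post, the button sticking out at crop (175,315), and both fingers clear of the sleeve. I'll take it again low down.

servo_tool(plan=[[0.3,[-0.7,0.8,-8],0],[0.3,[-0.7,0.8,-16],0],[0.3,[-0.7,0.8,-22],0],[0.3,[-0.7,0.8,-22],0],[1,[-0.7,0.8,-22],0],[1,[-0.7,0.8,-22],0],[1,[-0.7,0.8,-22],0],[1,[-0.7,0.8,-22],0],[1,[-0.7,0.8,-22],0],[1,[-0.7,0.8,-22],0]])

```text
t: 7.62
ee_pos: [561.7, -266.8, 113.1]
orientation: [2.548, 1.835, 0.001]
ft_force: [2.0, 0.1, 1.4]
width: 29.7
grasp_force: 30.0
```

servo_tool(plan=[[1,[0,0,0],0],[1,[0,0,0],0],[1,[0,0,0],0]])

```text
t: 7.87
ee_pos: [561.7, -266.8, 113.1]
orientation: [2.548, 1.835, 0.001]
ft_force: [2.5, -0.5, 2.5]
width: 30.2
grasp_force: 30.0
```

servo_tool(plan=[[1,[0,0,-2],0],[1,[0,0,-4],0],[1,[0,0,-6],0],[1,[0,0,-8],0],[1,[0,0,-11],0],[1,[0,0,-14],0],[1,[0,0,-14],0]])

```text
t: 8.45
ee_pos: [562.8, -267.4, 104.0]
orientation: [2.546, 1.834, 0.003]
ft_force: [-8.3, 5.6, 40.4]
width: 30.1
grasp_force: 30.4
```

Run:
```python
from h import *
c=cam("wrist"); o=ctrl.get_obs();print(o["t"],o["ee_pos"],o["width"],o["ft_force"],o["moment"])
im=ctrl.get_image("wrist"); cv2.imwrite("pics/w5f.png",im)
w4=cv2.imread("pics/w4f.png")
for n,i in(("w4",w4),("w5",im)):
    for col in (300,316,330): print(n,col,[f"{r}:"+",".join(map(str,i[r,col])) for r in range(180,330,4)])
for z in (88,94,98,101,105,110): print(z,proj(c,place([561.2,-266.6,-1.895],[[-15,0,z],[-15,0,z+48],[-11.8,0,z+48],[-11,0,135]])).round(1)[:,1])
```

```text
8.45 [ 562.82812151 -267.43944145  104.04465571] 30.061638957456353 [-8.32320282  5.55685665 40.36082159] [ 0.87712057  1.99839105 -0.09904662]
w4 300 ['180:160,172,172', '184:162,175,174', '188:161,174,173', '192:156,170,170', '196:156,170,167', '200:135,145,144', '204:149,161,160', '208:163,175,173', '212:162,174,173', '216:73,79,82', '220:72,80,84', '224:70,78,82', '228:70,79,82', '232:69,77,80', '236:57,48,43', '240:57,50,46', '244:57,48,43', '248:58,48,43', '252:54,45,39', '256:55,44,38', '260:54,43,37', '264:54,42,37', '268:53,40,33', '272:61,47,38', '276:31,31,31', '280:26,28,30', '284:25,28,29', '288:27,29,30', '292:25,28,28', '296:25,27,27', '300:55,42,33', '304:53,40,31', '308:54,41,34', '312:66,48,34', '316:67,49,36', '320:68,49,35', '324:85,61,42', '328:131,88,55']
w4 316 ['180:167,179,178', '184:164,177,175', '188:163,176,174', '192:163,176,174', '196:163,176,175', '200:162,175,173', '204:149,160,159', '208:161,173,171', '212:80,89,92', '216:82,90,95', '220:80,89,93', '224:81,89,94', '228:79,87,92', '232:69,77,79', '236:58,50,44', '240:59,49,44', '244:59,50,45', '248:59,
[... 2384 characters left out ...]
4:165,177,175', '208:67,74,76', '212:152,165,163', '216:163,176,174', '220:161,173,171', '224:71,77,77', '228:91,99,102', '232:96,105,110', '236:86,94,98', '240:69,76,79', '244:69,76,80', '248:68,76,79', '252:58,49,43', '256:56,48,41', '260:57,49,41', '264:58,47,41', '268:53,44,36', '272:55,43,35', '276:56,45,37', '280:52,42,35', '284:54,43,36', '288:55,43,35', '292:53,40,33', '296:56,41,31', '300:60,44,35', '304:19,25,25', '308:24,24,26', '312:24,26,27', '316:22,24,23', '320:20,19,21', '324:18,18,19', '328:27,24,22']
88 [240.4 271.1 278.6 279.6]
94 [243.5 276.3 284.  279.6]
98 [245.6 279.9 287.8 279.6]
101 [247.3 282.7 290.8 279.6]
105 [249.6 286.7 294.9 279.6]
110 [252.6 292.  300.5 279.6]
```

Run:
```python
from h import *
w=ctrl.get_image("wrist"); s=ctrl.get_image("scene"); t=ctrl.get_image("top")
r=lambda i,f:cv2.resize(i,None,fx=f,fy=f,interpolation=cv2.INTER_CUBIC)
im=np.zeros((600,800,3),np.uint8)
cs=cam("scene"); u=proj(cs,[[561,-267,110]])[0].astype(int); print(u)
b=r(s[u[1]-40:u[1]+35,u[0]-40:u[0]+40],5); im[:375,:400]=b
a=np.clip(r(w[205:345,235:395],2.5)*1.5,0,255); im[:350,400:]=a
u=proj(cam("top"),[[561,-267,110]])[0].astype(int)
im[375:600,:400]=r(t[u[1]-22:u[1]+23,u[0]-40:u[0]+40],5)
cv2.imwrite("pics/q.png",im)
```

```text
[362 211]
```

View pics/q.png

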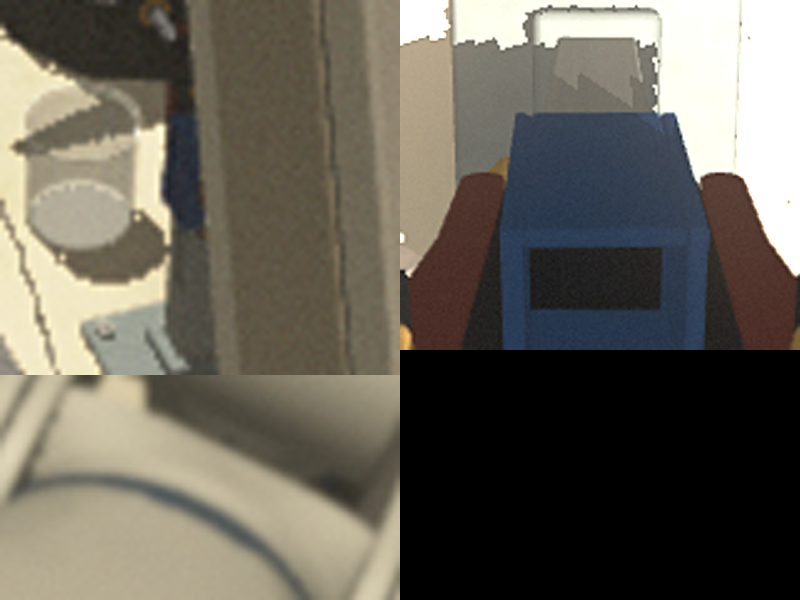

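The composite shows the sleeve still up on the button and a sliver of brass at wrist pixel (274,271), beside the left finger. I'll check the geometry by projection.

Run:
```python
from h import *
c=cam("wrist"); o=ctrl.get_obs(); e=o["ee_pos"]; st=[561.2,-266.6,-1.895]
print(e,o["ft_force"])
for y in(-11,-14,-15,-17,-20,-22): print("btn y",y,proj(c,place(st,[[-1,y,105],[-5.5,y,105],[0,y,110.5],[0,y,105]])).round(0).tolist())
R=cv2.Rodrigues(np.array(o["orientation"]))[0]
for s in(1,-1):
  for x in (-10,10):
    for z in(14,-5,-25): print(s,x,z,proj(c,(R@[x,s*15,z]+e)[None]).round(0).tolist(), ((R@[x,s*15,z]+e)-[561.2,-266.6,0]).round(1))
w=cv2.imread("pics/w5f.png"); m=cv2.inRange(w,(0,40,70),(70,170,220))&((w[...,2]>w[...,0]*1.7)*255).astype(np.uint8)
ys,xs=np.where(m[230:300,255:300]); print(list(zip(xs+255,ys+230))[:80])
```

```text
[ 562.83100612 -267.44658912  104.03458198] [-8.01518657  4.23859989 38.9561655 ]
btn y -11 [[291.0, 277.0], [291.0, 268.0], [290.0, 283.0], [291.0, 279.0]]
btn y -14 [[285.0, 277.0], [285.0, 268.0], [284.0, 283.0], [285.0, 279.0]]
btn y -15 [[283.0, 277.0], [283.0, 268.0], [282.0, 283.0], [283.0, 279.0]]
btn y -17 [[279.0, 277.0], [278.0, 268.0], [278.0, 283.0], [279.0, 279.0]]
btn y -20 [[272.0, 277.0], [272.0, 268.0], [271.0, 283.0], [273.0, 279.0]]
btn y -22 [[268.0, 277.0], [268.0, 268.0], [267.0, 283.0], [268.0, 279.0]]
1 -10 14 [[345.0, 287.0]] [ 12.7 -15.1  90.1]
1 -10 -5 [[348.0, 302.0]] [ 12.7 -15.1 109.1]
1 -10 -25 [[352.0, 320.0]] [ 12.6 -15.  129.1]
1 10 14 [[346.0, 251.0]] [19.1  3.9 90.1]
1 10 -5 [[349.0, 263.0]] [ 19.    3.9 109.1]
1 10 -25 [[353.0, 277.0]] [ 18.9   3.9 129.1]
-1 -10 14 [[289.0, 287.0]] [-15.7  -5.6  90. ]
-1 -10 -5 [[286.0, 302.0]] [-15.8  -5.6 109. ]
-1 -10 -25 [[283.0, 320.0]] [-15.9  -5.5 129. ]
-1 10 14 [[288.0, 251.0]] [-9.4 13.4 90. ]
-1 10 -5 [[285.0, 263.0]] [ -9.4  13.4 109. ]
-1 10 -25 [[282.0, 277.0]] [ -9.5  13.4 129. ]
[(np.int64(276), n
[... 434 characters left out ...]
.int64(277), np.int64(271)), (np.int64(272), np.int64(272)), (np.int64(273), np.int64(272)), (np.int64(274), np.int64(272)), (np.int64(275), np.int64(272)), (np.int64(276), np.int64(272)), (np.int64(277), np.int64(272)), (np.int64(271), np.int64(273)), (np.int64(272), np.int64(273)), (np.int64(273), np.int64(273)), (np.int64(274), np.int64(273)), (np.int64(275), np.int64(273)), (np.int64(276), np.int64(273)), (np.int64(277), np.int64(273)), (np.int64(274), np.int64(274)), (np.int64(275), np.int64(274)), (np.int64(276), np.int64(274)), (np.int64(277), np.int64(274)), (np.int64(276), np.int64(275)), (np.int64(277), np.int64(275)), (np.int64(276), np.int64(276)), (np.int64(277), np.int64(276))]
```

Run:
```python
from h import *
i=ctrl.camera_info("wrist"); T=np.array(i["T_tool_cam"]); print(T.round(2))
W=np.linalg.inv(T); K,D,_,_=cam("wrist")
pr=lambda P:cv2.projectPoints(np.array(P,float).reshape(-1,1,3),cv2.Rodrigues(W[:3,:3])[0],W[:3,3],K,D)[0].reshape(-1,2)
for w,u,v in((88,(215,416),278),(61,(246,387),276.5),(30,(277,355),275)):
    f=lambda p:(pr([[p[0],-w/2,p[1]],[p[0],w/2,p[1]]])-[[u[0],v],[u[1],v]]).ravel()
    r=ls(f,[0,0]); print(w,r.x.round(1),f(r.x).round(1))
```

```text
[[  -0.     -0.97   -0.25   68.51]
 [   1.     -0.     -0.     -0.66]
 [   0.     -0.25    0.97 -183.9 ]
 [   0.      0.      0.      1.  ]]
88 [  7.9 -20.3] [ 1.8  0.1  1.8 -0.1]
61 [  9.2 -21.8] [ 0.8  0.1  0.8 -0.1]
30 [ 16.2 -39.3] [ 1.6  0.   1.4 -0. ]
```

servo_tool(plan=[[1,[0,0,4],0],[1,[0,0,7],0],[1,[0,0,7],0],[0.3,[0,0,7],0],[0.3,[0,0,7],0],[0.3,[0,0,7],0],[0.3,[0,0,7],0],[0.3,[0,0,7],0],[0.3,[0,0,7],0],[0.3,[0,0,7],0]])

```text
t: 9.48
ee_pos: [561.0, -266.5, 105.4]
orientation: [-2.549, -1.836, 0.0]
ft_force: [-0.2, -0.8, 1.0]
width: 61.4
grasp_force: 0.0
```

```bash
cat > chk.py <<'E'
from h import *
c=cam("wrist"); o=ctrl.get_obs(); print(o["t"],o["ee_pos"].round(2),o["width"],o["ft_force"].round(1),o["moment"].round(2))
w=ctrl.get_image("wrist"); cv2.imwrite("pics/l%d.png"%(o["t"]*100),w)
b=(w[...,0]>w[...,2]*1.2+5)&(w[...,0]>w[...,1]*1.1)
col=b[150:330,310:322].mean(1)>.5; r=np.where(col)[0]+150
print("blue rows at 316:",r.min() if len(r) else None,[int(x) for x in r[:-1][np.diff(r)>1]],[int(x) for x in r[1:][np.diff(r)>1]])
m=cv2.inRange(w,(0,40,70),(90,170,220))&((w[...,2]>w[...,0]*1.7)*255).astype(np.uint8); m[:200]=0;m[310:]=0;m[:,:250]=0;m[:,310:]=0
ys,xs=np.where(m>0); print("brass",(xs.min(),xs.max(),ys.min(),ys.max(),len(xs)) if len(xs) else None)
st=[561.2,-266.6,-1.895]
print("btn y-15,-22",proj(c,place(st,[[-5.5,-15,105],[-5.5,-17,105],[0,-22.2,105]])).round(0).tolist())
for z in (86,88,90,105,110): print(z,proj(c,place(st,[[-15,0,z],[-11.8,0,z+48]])).round(1)[:,1],end=" ")
print()
E
python3 chk.py
python3 - <<'E'
from h import *
# rod height: project tool points
i=ctrl.camera_info("wrist");W=np.linalg.inv(np.array(i["T_tool_cam"])); K,D,_,_=cam("wrist")
for z in (-40,-60,-80,-100): print(z,cv2.projectPoints(np.array([[[x,0,z]] for x in(-10.,0,10,37)]),cv2.Rodrigues(W[:3,:3])[0],W[:3,3],K,D)[0][:,0,1].round(0))
# free z fit on first image
T=np.eye(4);p=np.load("w1.npy");T[:3,:3]=cv2.Rodrigues(p[3:])[0];T[:3,3]=p[:3];V=np.linalg.inv(T@np.array(i["T_tool_cam"]));c=(K,D,V[:3,:3],V[:3,3])
B=lambda L:np.array(L)/8+[464.56,119.56]
us=np.vstack([B([[173,262],[160,408],[317,263],[307,411],[70,190],[55,462],[347,190],[318,464]]),[[390,103],[384,258],[478,104],[467,258]]])
Ms=np.array([[s*x,s*y,z] for s,z in((5.5,142),(11,135)) for x,y in((-1,-1),(1,-1),(-1,1),(1,1))]+[[-45,-42,8],[105,-42,8],[-45,42,8],[105,42,8]])
f=lambda q:(proj(c,place(q[:3],Ms)+[0,0,q[3]])-us).ravel(); r=ls(f,[561,-266,-1.89,0]);print(r.x,f(r.x).round(1))
E
```

```text
9.4833 [ 561.04 -266.51  105.4 ] 61.42110519370177 [-0.2 -0.8  1. ] [ 0.01 -0.04  0.03]
blue rows at 316: 252 [304] [328]
brass (np.int64(272), np.int64(279), np.int64(269), np.int64(284), 74)
btn y-15,-22 [[287.0, 268.0], [283.0, 268.0], [272.0, 279.0]]
86 [239.4 276.4] 88 [240.4 278.1] 90 [241.4 279.8] 105 [249.4 294.2] 110 [252.4 299.6] 
-40 [337. 314. 291. 223.]
-60 [365. 340. 313. 236.]
-80 [401. 373. 343. 254.]
-100 [451. 419. 384. 280.]
[ 563.34738819 -267.65664817   -1.89961902   -5.74895939] [-0.1  0.2 -0.1 -0.2 -0.7  0.1 -1.2 -0.5  0.4 -0.2 -0.6  0.8 -0.1 -0.1
 -0.   0.5  0.3 -0.3  0.7  0.6  2.6 -1.1  0.1 -0.1]
```

servo_tool(plan=[[0.3,[0,0,-3],0],[0.3,[0,0,-5],0],[0.3,[0,0,-7],0],[0.3,[0,0,-9],0],[0.3,[0,0,-9],0]])

```text
t: 9.95
ee_pos: [560.8, -266.4, 96.0]
orientation: [-2.548, -1.836, 0.001]
ft_force: [-0.1, -0.7, 0.6]
width: 61.2
grasp_force: 0.0
```

```bash
python3 chk.py
```

```text
9.95 [ 560.78 -266.39   95.97] 61.20854498726601 [-0.1 -0.7  0.6] [-0.05 -0.03 -0.04]
blue rows at 316: 258 [] []
brass (np.int64(270), np.int64(278), np.int64(275), np.int64(292), 81)
btn y-15,-22 [[286.0, 275.0], [282.0, 275.0], [271.0, 286.0]]
86 [244.2 284.8] 88 [245.3 286.6] 90 [246.4 288.6] 105 [255.2 304.8] 110 [258.5 311. ]
```

servo_tool(plan=[[0.3,[0,0,-2],0],[0.3,[0,0,-4],0],[0.3,[0,0,-4],0],[1,[0,0,-4],0],[1,[0,0,-4],0],[1,[0,0,-4],0],[1,[0,0,-4],0],[1,[0,0,-4],0],[1,[0,0,-4],0],[1,[0,0,-4],0]])

```text
t: 10.83
ee_pos: [561.2, -266.6, 92.7]
orientation: [2.549, 1.836, 0.0]
ft_force: [0.4, 1.0, 1.5]
width: 29.3
grasp_force: 30.0
```

```bash
python3 chk.py
```

```text
10.8333 [ 561.22 -266.59   92.71] 29.342331547441592 [0.4 1.  1.5] [-0.01 -0.1  -0.01]
blue rows at 316: 260 [] []
brass None
btn y-15,-22 [[284.0, 277.0], [280.0, 277.0], [269.0, 288.0]]
86 [245.9 287.8] 88 [247.  289.7] 90 [248.1 291.7] 105 [257.2 308.7] 110 [260.6 315.2]
```

servo_tool(plan=[[1,[0,0,-1.5],0],[1,[0,0,-3],0],[1,[0,0,-4.5],0],[1,[0,0,-6],0],[1,[0,0,-6],0]])

```text
t: 11.3
ee_pos: [562.6, -267.0, 91.1]
orientation: [2.547, 1.834, 0.003]
ft_force: [-7.2, 4.4, 32.2]
width: 29.8
grasp_force: 30.0
```

```bash
python3 chk.py
```

```text
11.3 [ 562.59 -267.05   91.08] 29.847559374452665 [-7.2  4.4 32.2] [ 0.94  1.73 -0.07]
blue rows at 316: 260 [] []
brass None
btn y-15,-22 [[281.0, 278.0], [277.0, 278.0], [266.0, 290.0]]
86 [246.8 289.4] 88 [247.9 291.4] 90 [249.  293.5] 105 [258.3 310.8] 110 [261.8 317.5]
```

servo_tool(plan=[[1,[0,0,4],0],[0.6,[0,0,6],0],[0.6,[0,0,6],0],[0.6,[1,0,6],0],[0.6,[1,0,13],0],[0.6,[1,0,20],0],[0.6,[1,0,26],0],[0.6,[1,0,26],0],[0.6,[1,0,26],0]])

```text
t: 12.1
ee_pos: [562.5, -266.8, 113.3]
orientation: [2.548, 1.836, 0.001]
ft_force: [-0.2, 0.5, -0.4]
width: 35.3
grasp_force: 0.0
```

servo_tool(plan=[[0.6,[0,0,-4],0],[0.6,[0,0,-8],0],[0.6,[0,0,-11],0],[0.6,[0,0,-11],0],[0.6,[0,0,-11],0]])

```text
t: 12.52
ee_pos: [561.7, -266.4, 100.9]
orientation: [-2.548, -1.836, 0.001]
ft_force: [-0.1, 0.7, 0.5]
width: 35.3
grasp_force: 0.0
```

servo_tool(plan=[[0.6,[0,0,-3],0],[0.6,[0,0,-6],0],[0.6,[0,0,-9],0],[0.6,[0,0,-12],0],[0.6,[0,0,-14],0],[0.6,[0,0,-14],0],[0.6,[0,0,-14],0]])

```text
t: 13.1
ee_pos: [561.2, -266.3, 87.3]
orientation: [-2.548, -1.835, 0.002]
ft_force: [-3.0, 0.8, 3.1]
width: 35.2
grasp_force: 2.1
```

servo_tool(plan=[[0.6,[0,0,4],0],[0.35,[-0.5,0,4],0],[0.35,[-0.5,0,4],0],[0.35,[-0.5,0,4],0],[0.35,[-0.5,0,2],0],[0.35,[-0.5,0,0],0],[0.35,[-0.5,0,-2],0],[0.35,[-0.5,0,-4],0],[0.35,[-0.5,0,-5],0],[0.35,[-0.5,0,-5],0]])

```text
t: 13.93
ee_pos: [561.4, -266.5, 82.1]
orientation: [-2.549, -1.836, 0.0]
ft_force: [-0.4, -0.3, 0.1]
width: 57.4
grasp_force: 0.0
```

servo_tool(plan=[[0.35,[0,0,-1],0],[0.35,[0,0,-2],0],[0.35,[0,0,-3],0],[0.35,[0,0,-3],0],[0.35,[0,0,-3],0]])

```text
t: 14.35
ee_pos: [561.6, -266.6, 79.5]
orientation: [-2.549, -1.836, 0.0]
ft_force: [-0.4, 0.4, -0.3]
width: 57.1
grasp_force: 0.0
```

servo_tool(plan=[[0.35,[0,0,-1],0],[0.35,[0,0,-2],0],[0.35,[0,0,-3],0],[0.35,[0,0,-3],0],[0.35,[0,0,-3],0]])

```text
t: 14.77
ee_pos: [561.5, -266.5, 76.5]
orientation: [-2.549, -1.836, 0.0]
ft_force: [0.6, 0.5, -0.1]
width: 57.2
grasp_force: 0.0
```

servo_tool(plan=[[1,[0,0,0],0],[1,[0,0,0],0],[1,[0,0,0],0],[1,[0,0,0],0],[1,[0,0,0],0],[1,[0,0,0],0],[1,[0,0,0],0]])

```text
t: 15.35
ee_pos: [561.0, -266.3, 76.2]
orientation: [-2.548, -1.835, 0.001]
ft_force: [-3.6, 0.3, -0.5]
width: 30.0
grasp_force: 30.0
```

Force signature differs now (a sideways button load). I'll slide down.

servo_tool(plan=[[1,[0,0,-1.5],0],[1,[0,0,-3],0],[1,[0,0,-4.5],0],[1,[0,0,-6],0],[1,[0,0,-6],0]])

```text
t: 15.77
ee_pos: [561.9, -266.4, 72.0]
orientation: [2.549, 1.836, 0.0]
ft_force: [-5.3, 4.4, 11.7]
width: 30.0
grasp_force: 30.0
```

```bash
python3 chk.py
```

```text
15.7667 [ 561.85 -266.44   71.98] 29.999211005214754 [-5.3  4.4 11.7] [ 0.26  1.12 -0.02]
blue rows at 316: 273 [] []
brass None
btn y-15,-22 [[279.0, 295.0], [274.0, 295.0], [262.0, 308.0]]
86 [259.1 311.8] 88 [260.5 314.4] 90 [261.9 317.1] 105 [273.4 340.2] 110 [277.8 349.2]
```

servo_tool(plan=[[1,[0,0,-2],0],[1,[0,0,-4],0],[1,[0,0,-6],0],[1,[0,0,-8],0],[1,[0,0,-10],0],[1,[0,0,-10],0]])

```text
t: 16.32
ee_pos: [562.6, -266.1, 61.8]
orientation: [2.548, 1.836, 0.002]
ft_force: [-3.0, 6.0, 9.0]
width: 30.3
grasp_force: 30.0
```

```bash
python3 chk.py
```

```text
16.3167 [ 562.59 -266.13   61.81] 30.33978019743467 [-3.  6.  9.] [ 0.33  0.66 -0.08]
blue rows at 316: 274 [] []
brass None
btn y-15,-22 [[276.0, 307.0], [270.0, 307.0], [257.0, 320.0]]
86 [267.6 327.4] 88 [269.1 330.5] 90 [270.7 333.6] 105 [283.8 361. ] 110 [288.8 371.9]
```

servo_tool(plan=[[1,[-0.7,0,-1.5],0],[1,[-0.7,0,-3],0],[1,[-0.7,0,-4.5],0],[1,[-0.7,0,-5],0],[1,[-0.7,0,-5],0]])

```text
t: 16.78
ee_pos: [561.8, -265.8, 56.5]
orientation: [2.549, 1.836, 0.002]
ft_force: [-1.4, 7.3, 7.2]
width: 30.1
grasp_force: 30.0
```

```bash
python3 chk.py
```

```text
16.7833 [ 561.83 -265.75   56.51] 30.083769279689157 [-1.4  7.3  7.2] [ 0.55  0.42 -0.05]
blue rows at 316: 274 [] []
brass None
btn y-15,-22 [[276.0, 313.0], [271.0, 313.0], [258.0, 327.0]]
86 [272. 336.] 88 [273.6 339.3] 90 [275.3 342.8] 105 [289.3 372.8] 110 [294.6 384.8]
```

servo_tool(plan=[[0.35,[0,0,0],0],[0.35,[0,0,0],0],[0.35,[0,0,0],0],[0.35,[0,0,0],0],[0.35,[0,0,0],0],[0.35,[0,0,0],0]])

```text
t: 17.33
ee_pos: [561.1, -266.8, 55.6]
orientation: [2.549, 1.836, 0.0]
ft_force: [-0.1, 0.9, 0.3]
width: 56.7
grasp_force: 0.0
```

```bash
python3 chk.py
```

```text
17.3333 [ 561.05 -266.78   55.56] 56.711171435989506 [-0.1  0.9  0.3] [-0.02 -0.06  0.01]
blue rows at 316: 269 [] []
brass None
btn y-15,-22 [[277.0, 311.0], [272.0, 311.0], [258.0, 325.0]]
86 [270.  334.1] 88 [271.6 337.4] 90 [273.3 340.9] 105 [287.3 371.1] 110 [292.6 383.2]
```

```bash
sed -i 's/m\[310:\]=0/m[345:]=0/; s/m\[:,:250\]=0/m[:,:245]=0/' chk.py; python3 chk.py
python3 - <<'E'
import cv2,glob,os
f=max(glob.glob("pics/l*.png"),key=os.path.getmtime); w=cv2.imread(f)
for r in range(304,336,4): print(r,[tuple(map(int,w[r,x])) for x in range(250,292,4)])
E
```

```text
17.3833 [ 561.   -266.7    55.52] 56.94133355864716 [0.4 0.5 1. ] [-0.   -0.    0.04]
blue rows at 316: 269 [] []
brass None
btn y-15,-22 [[277.0, 312.0], [272.0, 312.0], [258.0, 325.0]]
86 [270.1 334.3] 88 [271.8 337.7] 90 [273.5 341.1] 105 [287.5 371.4] 110 [292.8 383.5] 
304 [(19, 22, 23), (65, 70, 70), (65, 70, 69), (66, 71, 70), (63, 68, 66), (51, 38, 30), (52, 38, 30), (51, 38, 29), (50, 38, 25), (50, 37, 26), (50, 37, 27)]
308 [(21, 24, 24), (65, 69, 69), (65, 70, 71), (66, 71, 70), (65, 69, 69), (49, 37, 25), (50, 38, 27), (47, 35, 24), (51, 36, 26), (51, 36, 27), (52, 39, 29)]
312 [(21, 22, 23), (65, 71, 69), (66, 71, 70), (64, 69, 68), (65, 71, 69), (49, 38, 26), (51, 38, 27), (49, 37, 27), (51, 37, 26), (50, 36, 25), (52, 36, 26)]
316 [(26, 28, 27), (66, 69, 69), (65, 69, 70), (66, 70, 70), (60, 60, 57), (52, 40, 30), (49, 38, 28), (49, 36, 26), (51, 37, 27), (49, 35, 23), (50, 36, 26)]
320 [(21, 22, 22), (65, 70, 69), (66, 71, 70), (65, 69, 67), (49, 38, 29), (50, 38, 27), (51, 37, 29), (51, 37, 26), (50, 35, 24), (53, 38, 29), (50, 36, 27)]
324 [(79, 95, 105), (63, 69, 69), (65, 70, 70), (67, 71, 70), (49, 35, 27), (50, 36, 25), (51, 37, 25), (52, 35, 25), (49, 34, 24), (51, 39, 28), (49, 36, 25)]
328 [(85, 102, 112), (64, 69, 69), (66, 71, 69), (67, 72, 72), (59, 41, 29), (58, 42, 28), (59, 42, 28), (59, 42, 27), (60, 43, 29), (58, 41, 30), (58, 42, 30)]
332 [(83, 100, 109), (65, 70, 69), (67, 71, 70), (64, 70, 69), (58, 40, 27), (59, 41, 27), (58, 43, 28), (59, 43, 30), (55, 39, 26), (56, 38, 25), (59, 42, 29)]
```

```bash
cat > zfit.py <<'E'
from h import *
import sys
def zf(c,rm,rt):
    def rows(p):
        z,s=p; L=[]
        for x,q in((-15,0),(-15,48)): L.append([x*np.cos(s)+(q-24)*np.sin(s),0,z+24+(q-24)*np.cos(s)-x*np.sin(s)])
        return proj(c,place([561.2,-266.6,-1.895],L))[:,1]-[rm,rt]
    return ls(rows,[95,.02],x_scale=[1,.01]).x.round(3)
def edges(w):
    g=w[:,306:326].astype(float).mean(1); b=g[:,0]-g[:,1]
    m=next(r for r in range(215,320) if b[r:r+4].min()>5)
    d=g[:,0]; t=max(range(m+20,m+70),key=lambda r:d[r+1:r+4].mean()-d[r-3:r].mean() if abs(d[r+1:r+4].mean()-d[r-3:r].mean())<25 else -1)
    return m,t
if __name__=="__main__":
    c=cam("wrist"); w=ctrl.get_image("wrist"); m,t=edges(w); print(ctrl.get_obs()["ee_pos"],m,t,zf(c,m-.5,t))
E
python3 zfit.py
python3 - <<'E'
from zfit import *
# resting on button (w4f, l948): same camera pose
import glob
w4=cv2.imread("pics/w4f.png"); l=cv2.imread("pics/l948.png"); print(edges(w4),edges(l))
i=ctrl.camera_info("wrist");K,D,_,_=cam("wrist")
for w,e in((w4,[561.86,-267.37,134.59]),(l,[561.04,-266.51,105.4])):
    T=np.eye(4);T[:3,:3]=cv2.Rodrigues(np.array([2.549,1.836,0]))[0];T[:3,3]=e;V=np.linalg.inv(T@np.array(i["T_tool_cam"]))
    m,t=edges(w);print(zf((K,D,V[:3,:3],V[:3,3]),m-.5,t))
E
```

```text
[ 560.91587587 -266.64947007   55.53679815] 269 326 [8.5332e+01 2.6000e-02]
(235, 298) (251, 310)
[126.082   0.285]
[115.75    0.146]
```

Run:
```python
from zfit import *
i=ctrl.camera_info("wrist");K,D,_,_=cam("wrist")
for n,e,R0 in(("w4f",[561.86,-267.37,134.59],(262,274)),("l948",[561.04,-266.51,105.4],(284,300))):
    w=cv2.imread(f"pics/{n}.png"); T=np.eye(4);T[:3,:3]=cv2.Rodrigues(np.array([2.549,1.836,0]))[0];T[:3,3]=e;V=np.linalg.inv(T@np.array(i["T_tool_cam"]))
    m,_=edges(w); d=w[:,322:336,0].astype(float).mean(1); t=max(range(*R0),key=lambda r:d[r+1:r+3].mean()-d[r-2:r].mean()); print(m,t,d[R0[0]-2:R0[1]+2].round())
    print(zf((K,D,V[:3,:3],V[:3,3]),m-.5,t))
```

```text
235 269 [56. 56. 56. 57. 57. 57. 57. 56. 56. 58. 63. 63. 63. 63. 62. 60.]
[1.11509e+02 6.10000e-02]
251 297 [55. 54. 55. 54. 54. 54. 54. 55. 55. 55. 55. 55. 54. 55. 55. 57. 60. 60.
 61. 60.]
[1.10763e+02 6.10000e-02]
```

servo_tool(plan=[[0.35,[0,0,10],0],[0.35,[0,0,22],0],[0.35,[0,0,33],0],[0.35,[0,0,33],0],[1,[0,0,33],0],[1,[0,0,33],0],[1,[0,0,33],0],[1,[0,0,33],0],[1,[0,0,33],0],[1,[0,0,33],0]])

```text
t: 18.32
ee_pos: [560.9, -266.5, 88.3]
orientation: [-2.549, -1.836, 0.0]
ft_force: [1.1, -1.0, -0.0]
width: 29.7
grasp_force: 30.0
```

servo_tool(plan=[[1,[0,0,0],0],[1,[0,0,0],0],[1,[0,0,1],0],[1,[0,0,1.5],0],[1,[0,0,2],0],[1,[0,0,2],0],[1,[0,0,2],0]])

```text
t: 18.9
ee_pos: [561.0, -266.6, 90.5]
orientation: [2.549, 1.836, 0.0]
ft_force: [2.9, 0.0, -3.3]
width: 30.0
grasp_force: 30.0
```

```bash
python3 chk.py; python3 zfit.py
```

```text
18.9 [ 560.98 -266.55   90.52] 29.96421154355561 [ 2.9  0.  -3.3] [-0.11 -0.49 -0.02]
blue rows at 316: 247 [] []
brass None
btn y-15,-22 [[285.0, 279.0], [280.0, 279.0], [269.0, 290.0]]
86 [247.  289.8] 88 [248.1 291.8] 90 [249.2 293.9] 105 [258.6 311.4] 110 [262.1 318.1] 
[ 560.93909745 -266.55678955   90.52193014] 247 285 [8.7033e+01 2.8000e-02]
```

servo_tool(plan=[[1,[0,0,0.5],0],[1,[0,0,1],0],[1,[0,0,1],0],[1,[0,0,1],0]])

```text
t: 19.33
ee_pos: [561.0, -266.6, 91.7]
orientation: [2.549, 1.836, 0.0]
ft_force: [1.8, 0.5, -1.9]
width: 29.7
grasp_force: 30.0
```

servo_tool(plan=[[1,[0,0,0.5],0],[1,[0,0,1],0],[1,[0,0,1],0],[1,[0,0,1],0]])

```text
t: 19.67
ee_pos: [560.9, -266.6, 92.1]
orientation: [-2.549, -1.836, -0.0]
ft_force: [5.0, -2.4, -10.5]
width: 29.9
grasp_force: 30.0
```

servo_tool(plan=[[1,[0,0,-1],0],[1,[0,0,-1],0],[0.35,[0,0,-1],0],[0.35,[0,0,-1],0],[0.35,[0,0,-1],0],[0.35,[0,0,-1],0],[0.35,[0,0,-1],0],[0.35,[0,0,-1],0]])

```text
t: 20.33
ee_pos: [560.8, -266.6, 91.7]
orientation: [-2.549, -1.836, 0.0]
ft_force: [1.3, 0.0, 0.3]
width: 56.8
grasp_force: 0.0
```

```bash
python3 chk.py; python3 zfit.py
```

```text
20.3333 [ 560.84 -266.56   91.71] 56.827400620909664 [1.3 0.  0.3] [-0.01 -0.07 -0.02]
blue rows at 316: 246 [] []
brass (np.int64(269), np.int64(277), np.int64(278), np.int64(297), 101)
btn y-15,-22 [[285.0, 278.0], [281.0, 278.0], [270.0, 289.0]]
86 [246.2 288.5] 88 [247.3 290.5] 90 [248.5 292.5] 105 [257.7 309.7] 110 [261.1 316.3] 
[ 560.88851034 -266.54818399   91.62229173] 246 283 [8.6384e+01 2.6000e-02]
```

Run:
```python
from h import *
cs,ct=cam("scene"),cam("top")
for z in (-700,-300,0,300,600): print(z,"pillar@row400",onz(cs,[[385,400],[432,400]],z).round(0)[:,:2].tolist(),"row10",onz(cs,[[538,10],[605,10]],z).round(0)[:,:2].tolist())
print("base px scene",proj(cs,[[0,0,0],[0,0,200],[450,0,0]]).round(0).tolist(),"top",proj(ct,[[0,0,0],[300,0,0],[380,0,300]]).round(0).tolist())
for z in(0,300,600): print("top white obj",z,onz(ct,[[162,430],[318,430],[318,385],[215,400]],z).round(0)[:,:2].tolist())
print("pump",[onz(ct,[[137,130],[160,160],[85,265],[45,95]],z).round(0)[:,:2].tolist() for z in(0,220)])
# current top view vs initial, saved for comparing
t=ctrl.get_image("top"); cv2.imwrite("pics/t6.png",t)
s=ctrl.get_image("scene"); d=cv2.absdiff(s,cv2.imread("pics/scene0.png")).max(2)>40; ys,xs=np.where(d); print(xs.min(),xs.max(),ys.min(),ys.max())
```

```text
-700 pillar@row400 [[417.0, -311.0], [311.0, -439.0]] row10 [[2325.0, -4269.0], [1947.0, -4959.0]]
-300 pillar@row400 [[297.0, -143.0], [218.0, -238.0]] row10 [[1724.0, -3104.0], [1442.0, -3620.0]]
0 pillar@row400 [[208.0, -16.0], [148.0, -88.0]] row10 [[1274.0, -2230.0], [1063.0, -2616.0]]
300 pillar@row400 [[118.0, 110.0], [78.0, 62.0]] row10 [[824.0, -1356.0], [684.0, -1611.0]]
600 pillar@row400 [[28.0, 236.0], [9.0, 213.0]] row10 [[374.0, -482.0], [305.0, -607.0]]
base px scene [[460.0, 489.0], [489.0, 444.0], [303.0, 325.0]] top [[235.0, 504.0], [239.0, 356.0], [214.0, 318.0]]
top white obj 0 [[147.0, 159.0], [147.0, -173.0], [239.0, -173.0], [208.0, 49.0]]
top white obj 300 [[203.0, 78.0], [202.0, -172.0], [272.0, -172.0], [249.0, -5.0]]
top white obj 600 [[258.0, -4.0], [258.0, -171.0], [304.0, -171.0], [289.0, -60.0]]
pump [[[816.0, 249.0], [744.0, 193.0], [500.0, 348.0], [901.0, 468.0]], [[735.0, 173.0], [676.0, 127.0], [476.0, 254.0], [804.0, 351.0]]]
200 639 0 479
```

servo_tool(plan=[[0.35,[0,0,35],0],[0.35,[0,0,75],0],[0.35,[0,0,115],0],[0.35,[0,0,155],0],[0.35,[-25,10,180],0],[0.35,[-60,25,180],0],[0.35,[-95,45,180],0],[0.35,[-130,65,180],0],[0.35,[-155,95,180],0],[0.35,[-175,130,180],0]])

```text
t: 21.37
ee_pos: [383.6, -136.1, 271.4]
orientation: [2.551, 1.833, -0.0]
ft_force: [1.2, -0.1, 0.5]
width: 56.6
grasp_force: 0.0
```

servo_tool(plan=[[0.35,[-5,40,0],0],[0.35,[-5,80,0],0],[0.35,[-5,120,0],0],[0.35,[0,160,0],0],[0.35,[10,200,0],0],[0.35,[20,235,0],0],[0.35,[30,265,0],0],[0.35,[45,285,0],0],[0.35,[55,290,0],0],[0.35,[55,290,0],0]])

```text
t: 22.2
ee_pos: [442.3, 154.6, 271.6]
orientation: [2.547, 1.839, 0.001]
ft_force: [0.2, -1.2, 0.4]
width: 57.0
grasp_force: 0.0
```

Run:
```python
from h import *
o=ctrl.get_obs(); print(o["t"],o["ee_pos"],o["qpos"].round(2),o["ft_force"])
c=cam("wrist"); w=ctrl.get_image("wrist"); cv2.imwrite("pics/b1.png",w)
p=[508,158]
u=proj(c,[[*p,185],[p[0]+15,p[1],185],[p[0],p[1]+15,185]]).round(0);print(u)
# stand check from top
t=ctrl.get_image("top"); cv2.imwrite("pics/t7.png",t)
# white cap blob near prediction
x,y=map(int,u[0]); x0,y0=max(x-70,0),max(y-70,0)
roi=w[y0:y+70,x0:x+70]; hsv=cv2.cvtColor(roi,cv2.COLOR_BGR2HSV); m=((hsv[...,1]<40)&(hsv[...,2]>150)).astype(np.uint8)
n,l,s,ce=cv2.connectedComponentsWithStats(m)
for k in range(1,n):
    if s[k,4]>100: print(s[k]+[x0,y0,0,0,0],ce[k]+[x0,y0])
```

```text
22.2 [442.32767005 154.59881634 271.58136318] [ 0.31  0.1   1.89 -0.    1.15  0.63] [ 0.16540068 -1.22529176  0.44671559]
[[406. 202.]
 [427. 195.]
 [400. 181.]]
[336 132  23  16 137] [346.86861314 137.62773723]
[ 337  132  139  140 7637] [399.87285583 197.78787482]
[449 190  27  26 243] [464.02880658 202.09053498]
[425 202  17  23 105] [432.61904762 213.77142857]
[453 241  23  29 183] [463.12568306 255.69398907]
[386 249  19  23 144] [396.36111111 264.5       ]
[353 251  33  21 284] [368.75704225 263.17253521]
```

Run:
```python
from h import *
c=cam("wrist"); w=cv2.imread("pics/b1.png"); g=cv2.medianBlur(cv2.cvtColor(w,cv2.COLOR_BGR2GRAY),3)
roi=g[90:310,300:520]
for p2 in(30,22,16):
    h=cv2.HoughCircles(roi,cv2.HOUGH_GRADIENT,1,15,param1=100,param2=p2,minRadius=17,maxRadius=29)
    if h is not None:
        for x,y,r in h[0][:5]: print(p2,x+300,y+90,r,onz(c,[[x+300,y+90]],185).round(1))
ct=cam("top"); t=cv2.imread("pics/top0.png"); g=cv2.resize(cv2.cvtColor(t,cv2.COLOR_BGR2GRAY)[215:300,110:200],None,fx=4,fy=4,interpolation=cv2.INTER_CUBIC)
for p2 in(40,25):
    h=cv2.HoughCircles(g,cv2.HOUGH_GRADIENT,1,30,param1=100,param2=p2,minRadius=24,maxRadius=42)
    if h is not None:
        for x,y,r in h[0][:4]: print("top",p2,(x/4+110,y/4+215),r/4,onz(ct,[[x/4+110-.4,y/4+215-.4]],185).round(1))
s=cv2.cvtColor(w[130:280:10,336:470:8],cv2.COLOR_BGR2GRAY); print(s)
```

```text
30 401.5 190.5 20.7 [[505.2 164.5 185. ]]
30 470.5 115.5 21.7 [[561.7 197.8 185. ]]
22 401.5 190.5 20.7 [[505.2 164.5 185. ]]
22 470.5 120.5 23.9 [[561.  194.7 185. ]]
16 401.5 190.5 20.7 [[505.2 164.5 185. ]]
16 470.5 120.5 23.9 [[561.  194.7 185. ]]
16 452.5 121.5 25.1 [[549.5 197.8 185. ]]
16 361.5 173.5 24.0 [[482.7 184.1 185. ]]
16 433.5 291.5 18.1 [[507.9  85.7 185. ]]
top 40 (np.float32(140.125), np.float32(250.375)) 7.325 [[508.8 167.3 185. ]]
top 25 (np.float32(140.125), np.float32(250.375)) 7.325 [[508.8 167.3 185. ]]
[[119 148 146 144 131 137 131 139 139 151 151 146  62 117 133 139 146]
 [135 144 135 154 147 143 146 149 149 125 146 127 130 226 220 171 158]
 [132 179 103  92 115 121 174 201 159 165 149 144 148 112  61 108 113]
 [ 78 101  96 103 190 194 201 223 227 230 144 132 138 126 148 146 139]
 [ 72  95  98 181 185 189 107 106 152 199 234 149 141 130 147 130 140]
 [ 70  79  96 173 177  99 102 251 253 253 253 139 134 135 146 150 151]
 [ 66  91  94 172 174  98 249 250 252 252 252 139 147 144 151 126 144]
 [ 71  68  95 174 173 188 240 248 250 251 250 140 136 123 149 140 145]
 [126 152 154 105 198 198 200 193 249 240 147 150 146 145 140 148 134]
 [ 86 153 156 147 148 149 133 155 153 156 155 131 141 130 151 149 132]
 [219 143 140 133 146 150 152 125 151 145 134 138 149 149 146 125 151]
 [161 151 153 147 150 148 150 148 136 155 141 138 151 144 115 144 137]
 [134 138 152 140 135 141 156 137 141 146 142 150 149 144 147 118 129]
 [ 84 152 124 138 148 134 151 137 148 151 140 147 145 144 137 144 121]
 [128 148 109 148 155 135 145 140 152 148 151 131  27 214 137 150 138]]
```

servo_tool(plan=[[0.35,[25,4,0],0],[0.35,[50,8,0],0],[0.35,[64,11,0],0],[0.35,[64,11,-25],0],[0.35,[64,11,-50],0],[0.35,[64,11,-60],0],[0.35,[64,11,-60],0],[0.35,[64,11,-60],0],[0.35,[64,11,-60],0]])

```text
t: 23.05
ee_pos: [505.5, 164.1, 212.9]
orientation: [2.549, 1.835, 0.003]
ft_force: [-0.7, 0.1, 0.0]
width: 56.8
grasp_force: 0.0
```

```bash
cat > cap.py <<'E'
from h import *
o=ctrl.get_obs(); print(o["t"],o["ee_pos"],o["ft_force"])
c=cam("wrist"); w=ctrl.get_image("wrist"); cv2.imwrite("pics/b%d.png"%(o["t"]*100),w)
u,u1=proj(c,[[506,165,185],[506,180,185]]); r0=np.hypot(*(u-u1)); print("pred",u.round(1),r0.round(1))
g=cv2.medianBlur(cv2.cvtColor(w,cv2.COLOR_BGR2GRAY),3)
y0,x0=int(u[1]-70),int(u[0]-70); y0=max(y0,0); roi=g[y0:int(u[1]+70),x0:x0+140]
for p2 in(30,20):
    h=cv2.HoughCircles(roi,cv2.HOUGH_GRADIENT,1,15,param1=100,param2=p2,minRadius=int(r0*.8),maxRadius=int(r0*1.2))
    if h is not None:
        for x,y,r in h[0][:3]: print(p2,x+x0,y+y0,r,onz(c,[[x+x0,y+y0]],185).round(1))
E
python3 cap.py
```

```text
23.05 [505.46424359 164.14251694 212.92810055] [-0.68219567  0.13740648  0.02133142]
pred [317.3 259.8] 26.2
20 319.5 256.5 24.9 [[507.8 166.4 185. ]]
```

servo_tool(plan=[[0.35,[2,2,-15],0],[0.35,[2,2,-32],0],[0.35,[2,2,-50],0],[0.35,[2,2,-62],0],[0.35,[2,2,-70],0],[0.35,[2,2,-70],0],[0.35,[2,2,-70],0]])

```text
t: 23.68
ee_pos: [507.3, 166.6, 142.3]
orientation: [2.549, 1.836, 0.001]
ft_force: [-0.0, 0.2, -0.1]
width: 57.5
grasp_force: 0.0
```

servo_tool(plan=[[1,[0,0,0],0],[1,[0,0,0],0],[1,[0,0,0],0],[1,[0,0,0],0],[1,[0,0,0],0],[1,[0,0,0],0],[1,[0,0,0],0]])

```text
t: 24.27
ee_pos: [507.3, 166.5, 142.0]
orientation: [2.549, 1.836, 0.001]
ft_force: [1.2, -0.3, 3.3]
width: 28.7
grasp_force: 30.0
```

servo_tool(plan=[[1,[0,0,5],0],[1,[0,0,20],0],[1,[0,0,50],0],[1,[0,0,85],0],[1,[0,0,120],0],[1,[-10,0,145],0],[1,[-35,-5,150],0],[1,[-65,-10,150],0],[1,[-95,-15,150],0],[1,[-120,-30,150],0]])

```text
t: 25.1
ee_pos: [384.7, 136.7, 291.4]
orientation: [-2.548, -1.837, 0.001]
ft_force: [-0.7, -0.9, -1.2]
width: 28.9
grasp_force: 30.0
```

servo_tool(plan=[[1,[-3,-30,0],0],[1,[-5,-65,0],0],[1,[-5,-100,0],0],[1,[-5,-135,0],0],[1,[-5,-170,0],0],[1,[-5,-205,0],0],[1,[-5,-240,0],0],[1,[0,-275,0],0],[1,[5,-310,0],0],[1,[10,-345,0],0]])

```text
t: 25.93
ee_pos: [396.2, -210.2, 291.6]
orientation: [-2.549, -1.835, 0.0]
ft_force: [1.3, 0.1, -1.3]
width: 28.8
grasp_force: 30.0
```

servo_tool(plan=[[1,[10,-30,0],0],[1,[25,-60,0],0],[1,[45,-85,0],0],[1,[65,-105,0],0],[1,[80,-120,0],0],[1,[85,-125,0],0],[1,[85,-125,0],0],[1,[85,-125,0],0],[1,[85,-125,0],0]])

```text
t: 26.68
ee_pos: [480.9, -332.4, 291.4]
orientation: [-2.548, -1.836, 0.001]
ft_force: [0.5, -0.1, -1.5]
width: 28.7
grasp_force: 30.0
```

```bash
cat > cup.py <<'E'
from h import *
o=ctrl.get_obs(); print(o["t"],o["ee_pos"].round(1),o["ft_force"].round(1))
c=cam("wrist"); w=ctrl.get_image("wrist"); cv2.imwrite("pics/c%d.png"%(o["t"]*100),w)
st=[561.2,-266.6,-1.895]; a=np.linspace(0,2*np.pi,73)
rim=lambda r,z:proj(c,place(st,np.c_[78+r*np.cos(a),r*np.sin(a),0*a+z]))
R=rim(40.5,114); print("pred rim box",R.min(0).round(),R.max(0).round(),"bottle c",proj(c,[[*o["ee_pos"][:2],155]]).round())
b=((w[...,0]>w[...,2]*1.35+4)&(w[...,0]>w[...,1]*1.15)).astype(np.uint8)
for r in range(int(R[:,1].min())-6,min(int(R[:,1].max())+6,345),8):
    x=np.where(b[r])[0]; x=x[(x>R[:,0].min()-25)&(x<R[:,0].max()+25)]
    P=R[np.abs(R[:,1]-r)<6][:,0]
    print(r,(x.min(),x.max(),len(x)) if len(x) else None,"pred",(P.min().round(),P.max().round()) if len(P) else None)
E
python3 cup.py
```

```text
26.6833 [ 480.9 -332.4  291.4] [ 0.5 -0.1 -1.5]
pred rim box [333. 156.] [421. 244.] bottle c [[317. 221.]]
150 (np.int64(363), np.int64(389), 23) pred None
158 (np.int64(360), np.int64(389), 28) pred (np.float64(356.0), np.float64(401.0))
166 (np.int64(349), np.int64(402), 17) pred (np.float64(346.0), np.float64(410.0))
174 (np.int64(341), np.int64(409), 9) pred (np.float64(339.0), np.float64(416.0))
182 (np.int64(336), np.int64(414), 13) pred (np.float64(336.0), np.float64(419.0))
190 (np.int64(333), np.int64(416), 10) pred (np.float64(333.0), np.float64(421.0))
198 (np.int64(412), np.int64(417), 4) pred (np.float64(333.0), np.float64(421.0))
206 (np.int64(412), np.int64(416), 5) pred (np.float64(333.0), np.float64(421.0))
214 (np.int64(399), np.int64(413), 7) pred (np.float64(333.0), np.float64(420.0))
222 (np.int64(402), np.int64(409), 6) pred (np.float64(337.0), np.float64(416.0))
230 (np.int64(363), np.int64(401), 13) pred (np.float64(340.0), np.float64(411.0))
238 (np.int64(367), np.int64(387), 20) pred (np.float64(348.0), np.float64(403.0))
246 None pred (np.float64(361.0), np.float64(390.0))
```

```bash
cat >> h.py <<'E'
def cupfit(c,pts):
    pts=np.array(pts,float)
    for z in(114,110,106):
        q=onz(c,pts,z)[:,:2]; f=lambda p:np.hypot(*(q-p[:2]).T)-p[2]
        r=ls(f,[536,-340,40],loss="soft_l1"); print(z,r.x.round(1),f(r.x).round(1))
E
python3 - <<'E'
from h import *
c=cam("wrist")
cupfit(c,[(402.5,166),(409.5,174),(414.5,182),(416.5,190),(417.5,198),(416.5,206),(413.5,214),(409.5,222),(401.5,230),(387.5,238),(348.5,166),(340.5,174),(335.5,182),(332.5,190)])
print(place([561.2,-266.6,-1.895],[[78,0,91]]))
E
```

```text
114 [ 534.8 -338.7   39.2] [-0.2 -0.4  0.2  0.   0.4  0.3 -0.1  0.3 -0.3 -0.4 -0.2 -0.1  0.1  0.3]
110 [ 535.1 -339.5   39.7] [-0.2 -0.4  0.2  0.   0.4  0.3 -0.1  0.3 -0.3 -0.4 -0.2 -0.1  0.1  0.3]
106 [ 535.5 -340.3   40.1] [-0.2 -0.4  0.2  0.   0.4  0.3 -0.1  0.3 -0.3 -0.4 -0.2 -0.1  0.1  0.3]
[[ 536.35278449 -340.5365666    91.        ]]
```

servo_tool(plan=[[1,[20,-3,0],0],[1,[40,-5,0],0],[1,[54,-7,0],0],[1,[54,-7,-8],0],[1,[54,-7,-16],0],[1,[54,-7,-24],0],[1,[54,-7,-29],0],[1,[54,-7,-29],0],[1,[54,-7,-29],0]])

```text
t: 27.48
ee_pos: [535.1, -340.4, 262.1]
orientation: [-2.549, -1.835, 0.001]
ft_force: [-0.5, -0.7, -1.5]
width: 28.7
grasp_force: 30.0
```

```bash
python3 cup.py
```

```text
27.4833 [ 535.1 -340.4  262.1] [-0.5 -0.7 -1.5]
pred rim box [271. 170.] [366. 263.] bottle c [[317. 229.]]
163 (np.int64(303), np.int64(331), 22) pred None
171 (np.int64(304), np.int64(331), 28) pred (np.float64(294.0), np.float64(343.0))
179 (np.int64(289), np.int64(345), 15) pred (np.float64(284.0), np.float64(353.0))
187 (np.int64(281), np.int64(353), 13) pred (np.float64(279.0), np.float64(358.0))
195 (np.int64(356), np.int64(358), 3) pred (np.float64(275.0), np.float64(362.0))
203 (np.int64(299), np.int64(361), 4) pred (np.float64(272.0), np.float64(365.0))
211 (np.int64(360), np.int64(362), 3) pred (np.float64(271.0), np.float64(366.0))
219 (np.int64(360), np.int64(362), 3) pred (np.float64(271.0), np.float64(366.0))
227 (np.int64(361), np.int64(361), 1) pred (np.float64(271.0), np.float64(365.0))
235 None pred (np.float64(273.0), np.float64(364.0))
243 None pred (np.float64(276.0), np.float64(361.0))
251 None pred (np.float64(282.0), np.float64(354.0))
259 None pred (np.float64(291.0), np.float64(345.0))
267 None pred (np.float64(306.0), np.float64(330.0))
```

servo_tool(plan=[[1,[0,0.5,-4],0],[1,[0,0.5,-8],0],[1,[0,0.5,-12],0],[1,[0,0.5,-16],0],[1,[0,0.5,-20],0],[1,[0,0.5,-20],0],[1,[0,0.5,-20],0]])

```text
t: 28.12
ee_pos: [535.7, -340.0, 242.1]
orientation: [-2.549, -1.836, 0.0]
ft_force: [0.5, -1.1, -0.8]
width: 28.7
grasp_force: 30.0
```

servo_tool(plan=[[1,[0,0,-3],0],[1,[0,0,-6],0],[1,[0,0,-8],0],[1,[0,0,-9],0],[1,[0,0,-9],0],[1,[0,0,-9],0]])

```text
t: 28.62
ee_pos: [535.9, -340.0, 233.5]
orientation: [-2.549, -1.836, -0.0]
ft_force: [0.8, 0.3, -1.1]
width: 28.5
grasp_force: 30.0
```

servo_tool(plan=[[1,[0,0,-1],0],[1,[0,0,-2],0],[1,[0,0,-2],0],[1,[0,0,-2],0]])

```text
t: 28.95
ee_pos: [535.9, -340.1, 231.6]
orientation: [2.549, 1.836, 0.0]
ft_force: [0.5, 0.1, -2.6]
width: 28.8
grasp_force: 30.0
```

servo_tool(plan=[[1,[0,0,-1],0],[1,[0,0,-2],0],[1,[0,0,-2],0],[1,[0,0,-2],0]])

```text
t: 29.28
ee_pos: [535.9, -340.0, 229.4]
orientation: [-2.549, -1.836, 0.0]
ft_force: [0.4, -0.4, -1.9]
width: 29.0
grasp_force: 30.0
```

servo_tool(plan=[[1,[0,0,-1],0],[1,[0,0,-1.5],0],[1,[0,0,-1.5],0],[1,[0,0,-1.5],0]])

```text
t: 29.62
ee_pos: [535.9, -340.0, 228.0]
orientation: [-2.549, -1.836, 0.0]
ft_force: [0.7, 0.1, -1.5]
width: 29.0
grasp_force: 30.0
```

servo_tool(plan=[[1,[0,0,-1],0],[1,[0,0,-1.5],0],[1,[0,0,-1.5],0],[1,[0,0,-1.5],0]])

```text
t: 29.95
ee_pos: [535.9, -340.1, 226.5]
orientation: [-2.549, -1.836, 0.0]
ft_force: [0.4, 1.1, -1.8]
width: 28.9
grasp_force: 30.0
```

servo_tool(plan=[[1,[0,0,-1],0],[1,[0,0,-1.5],0],[1,[0,0,-1.5],0],[1,[0,0,-1.5],0]])

```text
t: 30.28
ee_pos: [536.2, -340.4, 225.8]
orientation: [2.548, 1.836, 0.0]
ft_force: [0.8, 0.5, 5.1]
width: 28.9
grasp_force: 30.0
```

servo_tool(plan=[[1,[0,0,0.5],0],[1,[0,0,0.5],0],[0.35,[0,0,0.5],0],[0.35,[0,0,0.5],0],[0.35,[0,0,0.5],0],[0.35,[0,0,0.5],0],[0.35,[0,0,0.5],0],[0.35,[0,0,0.5],0],[0.35,[0,0,0.5],0]])

```text
t: 31.03
ee_pos: [535.8, -340.0, 225.5]
orientation: [-2.549, -1.836, 0.0]
ft_force: [-1.0, -0.7, 0.3]
width: 57.1
grasp_force: 0.0
```

servo_tool(plan=[[0.35,[0,0,10],0],[0.35,[0,0,30],0],[0.35,[0,0,55],0],[0.35,[0,0,85],0],[0.35,[-30,0,110],0],[0.35,[-65,0,110],0],[0.35,[-100,0,110],0],[0.35,[-110,0,110],0],[0.35,[-110,0,110],0],[0.35,[-110,0,110],0]])

```text
t: 31.87
ee_pos: [426.3, -340.4, 336.5]
orientation: [2.549, 1.834, 0.001]
ft_force: [-0.4, -0.0, -0.4]
width: 57.3
grasp_force: 0.0
```

Run:
```python
from h import *
o=ctrl.get_obs(); print(o["t"],o["ee_pos"].round(1),o["ft_force"].round(1))
c=cam("wrist"); w=ctrl.get_image("wrist"); cv2.imwrite("pics/f.png",w)
u,u1=proj(c,[[535.5,-340,272],[535.5,-325,272]]); r0=np.hypot(*(u-u1)); print(u,r0)
g=cv2.medianBlur(cv2.cvtColor(w,cv2.COLOR_BGR2GRAY),3); y0,x0=max(int(u[1])-70,0),int(u[0])-70
for p2 in(30,20):
    h=cv2.HoughCircles(g[y0:int(u[1])+70,x0:x0+140],cv2.HOUGH_GRADIENT,1,15,param1=100,param2=p2,minRadius=int(r0*.75),maxRadius=int(r0*1.25))
    if h is not None: print(p2,[((x+x0,y+y0,r),onz(c,[[x+x0,y+y0]],271).round(1)) for x,y,r in h[0][:3]])
st=[561.2,-266.6,-1.895]; print("btn px",proj(c,place(st,[[0,-15,105],[0,-22.2,105],[0,-20,105]])).round())
m=((w[...,2]>w[...,0]*1.6)&(w[...,2]>60)&(w[...,1]>w[...,0]*1.15)).astype(np.uint8); v=proj(c,place(st,[[0,-18,105]]))[0].astype(int)
ys,xs=np.where(m[v[1]-20:v[1]+20,v[0]-20:v[0]+20]); print("brass",len(xs),(xs.min()+v[0]-20,xs.max()+v[0]-20,ys.min()+v[1]-20,ys.max()+v[1]-20) if len(xs) else None)
a=cv2.imread("pics/top0.png"); b=ctrl.get_image("top"); cv2.imwrite("pics/tf.png",b)
for n,x,y in(("beaker",372,184),("tape",158,210),("timer",478,288),("jar",482,243)):
    print(n,cv2.absdiff(a,b)[y-14:y+14,x-14:x+14].mean().round(1))
```

```text
31.8667 [ 426.3 -340.4  336.5] [-0.4 -0.  -0.4]
[480.47095143 190.13233353] 23.415582819832064
20 [((np.float32(482.5), np.float32(195.5), np.float32(21.7)), array([[ 536.3, -344. ,  271. ]])), ((np.float32(448.5), np.float32(191.5), np.float32(27.3)), array([[ 516.2, -334.7,  271. ]]))]
btn px [[406.  89.]
 [399.  89.]
 [401.  89.]]
brass 61 (np.int64(399), np.int64(406), np.int64(83), np.int64(93))
beaker 3.0
tape 2.4
timer 52.0
jar 69.1
```

```bash
python3 -c "
from workcell import ctrl
print(ctrl.close_job())"
```

```text
the job is handed in; nothing more can be done
None
```

The holder is locked on the post with the button fully out through the hole, and the capped bottle stands in its cup leaning only slightly. I handed the job in at about 32 s. Getting it locked took two failed tries at pressing the button and a 3 mm overshoot that I lifted back. The beaker and tape hadn't moved, but I couldn't check the timer and white jar at the end.

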